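# Slide the culture dish home and press the guarded clamp lever

### The job

Gently push the blue paddle of the sliding carriage until the carriage, with the culture dish in its nest, is fully home against its end stop. Then reach down through the window of the yellow guard and press the red lever pad all the way down, without touching the guard, so that the dish is clamped; come out again the same way. Only push and press: do not lift or tip the dish, and leave the other glassware and boxes where they stand.

Things in the scene. Friction and masses are not known exactly. Their poses are not given: they have to be found in the camera images.
- station: Clamp station: a fixed dark slab on the bench, 20 mm high, spanning x -120..170, y -140..240 mm in its own frame (origin on the bench surface; x from lever pad at the front to lever pivot at the back, y along the slide to the paddle, z up). The lever lies at y = 0, the slide at x = 50 mm. Two white pivot cheeks, 105 mm high, stand at x 105..145, y -28..28 mm.
- guard: Yellow guard frame fixed on the station, same origin and axes as the station. Its flat top frame is 6 mm thick, top at 137 mm above the bench, outside 140 (x) x 130 (y) mm, centred at x = -30 mm, y = 0, with a window 100 (x) x 90 (y) mm in it. Under it are four 9 mm legs and clear side and front panels. The robot must not touch any of it.
- window (a point): Centre of the guard window, at the level of the frame's top (station frame: x -30, y 0, z 137 mm).
- lever_pad (a point): Centre of the top of the red lever pad (44 x 44 mm), moves with the lever. Right under the window: 14 to 22 mm below the frame's top at the start, 42 mm below when fully down (95 mm above the bench); it travels nearly straight down.
- lever (a joint): Angle of the clamp lever, rad: 0 = fully up (it starts between 0 and 0.05), 0.20 = fully down on its stop. The pad is 150 mm from the pivot. Pressing it takes about 4 N; it has friction and stays where it is left. The rubber foot 70 mm from the pivot comes down on the dish lid.
- paddle (a point): Centre of the outer face (station +y side) of the blue upright paddle on the carriage, the face to push; 65 mm above the bench. The paddle is 60 (x) x 12 (y) mm, from 30 to 85 mm above the bench; the station slab beneath is 20 mm high. Push it along station -y.
- carriage (a joint): Travel of the carriage, m: 0 = fully out (as it starts), 0.08 = fully home on its end stop. It slides along station -y with about 2 N of friction and stays where it is left.
- seat (a point): Where the centre of the dish's underside lies when it is home below the clamp foot, 30 mm above the bench.
- dish: Teal closed culture dish, 60 mm diameter, 18 mm high, loose in the carriage nest between four pins; origin at the centre of its underside.
- spare_dish: Culture dish with a white lid, 60 mm diameter, 18 mm high, standing loose on the station slab. Bystander; origin at its underside's centre.
- vial: Small amber vial, 24 mm diameter, 45 mm high, loose on the station slab. Bystander; origin at its underside's centre.
- flask: Blue flask, 88 mm diameter, 150 mm high, loose on the bench at the -y side of the station. Bystander; origin at its underside's centre.
- yellow_flask: Yellow long-necked flask, 68 mm diameter, 175 mm high. Bystander; origin at its underside's centre.
- jar: Amber jar, 70 mm diameter, 85 mm high. Bystander; origin at its underside's centre.
- beaker: Glass beaker, 68 mm diameter, 85 mm high. Bystander; origin at its underside's centre.
- tip_box: Blue box, 85 x 120 x 55 mm. Bystander; origin at its underside's centre.
Things that resemble listed ones, but are neither listed nor needed, are in the scene too. Several things have the shape of the dish; the one meant has the colours described above.

How it is judged:
On the way, in this order (a step that is already met when the one before it is completed fails the run):
1. the carriage is pushed home with the dish in its nest, while the lever is still up (value of joint carriage above 0.075 m and value of joint lever below 0.1 rad and horizontal distance between dish and seat below 0.009 m), for 0.2 s.
2. the lever is pressed fully down (value of joint lever above 0.185 rad), for 0.2 s.
At the end, for the whole second after the job is handed in: The carriage is within 5 mm of its end stop, the lever within 0.015 rad of fully down, and the dish lies flat in its nest within 9 mm of the seat below the foot, at rest (value of joint carriage above 0.075 m and value of joint lever above 0.185 rad and distance between dish and seat below 0.009 m and angle between dish's own z axis and vertical below 0.1 rad and linear speed of dish below 0.02 m/s and velocity of joint lever below 0.05 rad/s); the robot touches nothing.
It fails at once if the robot touches the guard (contact force between any of the fingers, the arm and guard above 0.3 N).
It fails at once if the dish is lifted or tipped (height (world z) of dish above 0.042 m or angle between dish's own z axis and vertical above 0.25 rad).
It fails at once if the carriage is slammed (faster than 0.4 m/s) (velocity of joint carriage above 0.4 m/s).
It fails at once if a bystander is moved more than 15 mm or lifted (distance of any of spare_dish, vial, flask, yellow_flask, jar, beaker, tip_box from where it was at the start of the episode above 0.015 m).
It also fails if it takes over 43 s, if anything falls off the work surface, if the arm or the gripper's body presses on something with over 40 N, if the wrist force passes 120 N, or if a joint passes its speed limit or range.

### The arm

A 6-joint arm with a two-finger parallel gripper is mounted at the origin on the work surface. World frame = base frame: x ahead of the robot, y to its left, z up, the work surface at z = 0. Lengths are in m, angles in rad, forces in N, time in s.
With the tool pointing down it reaches from about 0.375 to 0.975 m from the base axis. Payload 3.8 kg.
Tool frame: the origin (TCP) lies at the very end of the fingers, on their centre line; the grasp point (between the pads) lies 19 mm behind it (bot.grip_depth is the distance from the TCP to the grasp point, in m); z points along the fingers, y is the direction in which the jaws open and shut (so a half turn about z gives the same grasp; the last joint's range is limited). The gripper opens to 85 mm and grips with 20 to 120 N. Pads are 22 mm wide; open, the fingers measure 114 mm over their backs; the gripper's body (76 mm by 85 mm) begins 54 mm behind the grasp point. The pads swing forward as they close: fully open they stand 13 mm farther back than shut.
Start: joints at [1.073, 0.264, 1.604, -0, 1.274, -0.037], TCP at [0.3, 0.605, 0.196] pointing down, gripper open.
Joint ranges: [-2.63, 2.63], [-0.94, 2.18], [0.31, 2.57], [-1.31, 4.45], [0, 2.66], [-2.55, 2.55]. Speed limits (rad/s): [2.57, 2.57, 3.14, 3.14, 3.14, 3.14].

### API

Orientations are given as a rotation vector (axis times angle).
In Python, from workcell import bot, cams, job gives the robot as it stands.
- The arm moves only by the tool apply_moves, never from a script. Its argument "targets" is a list of rows, each an object of numbers: "dx", "dy", "dz": the shift along the tool's x, y, z in units of 30 mm (1.0 is 30 mm); "wx", "wy", "wz": the turn, a rotation vector about the tool's x, y, z in units of 6 degrees (1.0 is 6 degrees); "jaw": the opening, from 0 (shut) to 1 (fully open). In form: [{"dx": .., "dy": .., "dz": .., "wx": .., "wy": .., "wz": .., "jaw": ..}, ...]. A call has 1 to 5 rows; each row shifts and turns the commanded pose from where the row before left it, along the tool's axes as they then stand; what a row does not reach is not made up. A row lasts 1/10 s, in which the tool goes at most 50 mm and 8.59 degrees, less where a joint would pass 70% of its speed; a pose out of reach is approached as far as the arm can. A call is refused whole if a number of a shift passes 1 or a number of a turn 1, either way. A call with a gripper value outside its range is refused whole. The fingers move at their own pace and stop on an object; "newtons" is the grip in N (left out, the last holds). Time passes only in rows, so rows that do not move let the fingers close. It gives the time, the measured TCP pose, the force and the opening at its end, in the units of the state.
- bot.read_state(): the state, without advancing time (a new reading comes with each control period).
- cams.read_camera(name): name is "scene" or "top" or "wrist"; returns a dict with "color" (420x560x3 uint8, red, green, blue), "range_z" (420x560 float32, m along the optical axis (not along the pixel's ray), 0 where there is no reading), "fx", "fy", "cx", "cy" (pixels), "eye" and "rotation" of the camera in the world; the wrist camera has in their place "T_tool_cam" (4x4, takes a point from camera to tool coordinates, whose origin is the TCP and whose axes are the flange's). Camera axes: x right, y down, z forward; pixel columns grow to the right and rows downward; lengths in m; the calibration is good to about 2 mm. A picture is of the moment at which its call begins: read the wrist's pose just before it.
- job.finish_job(): hands the job in, once; it reports no verdict.
The state is a dict: "time": time; "q": joint angles; "joint_vel": joint speeds; "joint_torque": joint torques, N m; "tool_pos": TCP position; "tcp_rot": TCP orientation; "wrist_force": force on the tool from outside, world axes, zero at the start; "torque": the same for the moment, N m; "width": opening from 0.0 (shut) to 1.0 (fully open).
Only numpy, scipy, OpenCV 4.12 (cv2) and the standard library are available. Lean on these libraries where they do the work, as an engineer would, in place of code of your own. Each camera call takes 0.05 s, during which the arm holds its last target.

## Working session

There is one attempt and no reset: what is moved stays moved. The work goes in short steps, Python scripts to look and compute and a tool call to move; the robot and the scene stay as the last step left them, time stands still between calls to the robot, and variables do not carry over. Pictures are saved under pics/ and viewed, and the job is handed in when it is done.

Besides the shell and the picture viewer there is one more tool, called after "Call:" as name(argument=value, ...) on one line, values as JSON. apply_moves: Moves the arm, as the interface text tells. Its arguments: {"type":"object","properties":{"targets":{"type":"array"},"newtons":{"type":"number"}},"required":["targets"]}

```bash
ls; mkdir -p pics
cat > h.py <<'E'
import numpy as np, cv2
from workcell import bot,cams,job
def snap(n,fn):
    c=cams.read_camera(n); cv2.imwrite('pics/'+fn+'.png',c['color'][:,:,::-1]); np.savez('pics/'+fn+'.npz',**{k:v for k,v in c.items()}); return c
def cloud(c):
    h,w=c['range_z'].shape; u,v=np.meshgrid(np.arange(w),np.arange(h)); z=c['range_z']
    P=np.stack([(u-c['cx'])/c['fx']*z,(v-c['cy'])/c['fy']*z,z],-1)
    return P@np.array(c['rotation']).T+np.array(c['eye'])
E
python3 - <<'E'
from h import *
for n in ['scene','top']:
    c=snap(n,n+'0'); print(n,c['fx'],c['cx'],c['cy'],c['eye'],np.round(c['rotation'],3))
print(bot.read_state())
E
```

```text
pics
scene 435.00986567484523 290.36744715701246 219.75151613262602 [1.27633286 0.09583685 1.10912725] [-1.706 -2.079  0.648]
top 483.0861867649789 277.28970740829925 215.9481402285573 [ 0.42473765 -0.03861481  1.64993552] [-2.202  2.159 -0.123]
{'time': 0.1, 'q': array([ 1.07314616e+00,  2.64688853e-01,  1.60524547e+00,  4.40199889e-06,
        1.27369015e+00, -3.69264959e-02]), 'joint_vel': array([ 0.00020657, -0.00151353, -0.00478929,  0.00026663, -0.00084519,
        0.00125073]), 'joint_torque': array([-4.81153002e-04, -5.16703498e+01, -3.68592453e+01, -5.69766075e-05,
        6.35819742e-03, -4.04735420e-05]), 'tool_pos': array([0.29976982, 0.60396792, 0.19517481]), 'tcp_rot': array([-0.71719745, -3.0580755 ,  0.00307598]), 'wrist_force': array([-0.16352852, -0.29702562,  0.37246636]), 'torque': array([ 0.02808574,  0.01762275, -0.00677753]), 'width': 1.001232114368552}
```

View pics/scene0.png

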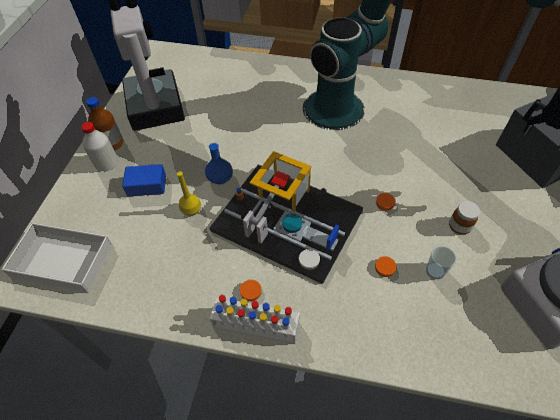

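View pics/top0.png

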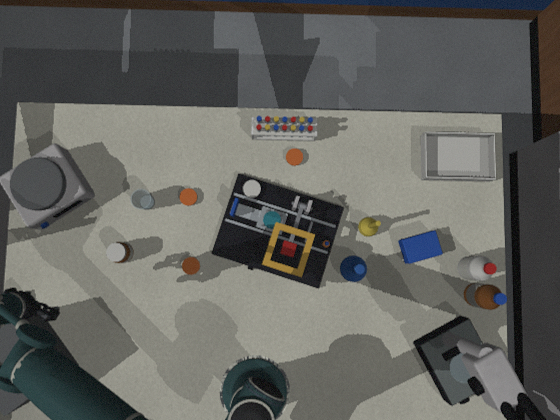

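The scene view shows the station at about (290,220), with the yellow guard at (280,178), the paddle at (333,237) and the dish at (292,222). In the top view, +x points up and +y points left; the guard is at (289,250) and the paddle at (234,207). Next I'll fit the station pose.

```bash
cat >> h.py <<'E'
from scipy.spatial.transform import Rotation as R
def ld(fn):
    c=dict(np.load('pics/'+fn+'.npz')); return c
def Rm(c): 
    r=np.array(c['rotation']); return r if r.shape==(3,3) else R.from_rotvec(r).as_matrix()
def cloud(c):
    h,w=c['range_z'].shape; u,v=np.meshgrid(np.arange(w),np.arange(h)); z=c['range_z']
    P=np.stack([(u-c['cx'])/c['fx']*z,(v-c['cy'])/c['fy']*z,z],-1)
    return P@Rm(c).T+np.array(c['eye'])
def ray(c,uv,zp):
    uv=np.atleast_2d(np.array(uv,float)); d=np.c_[(uv[:,0]-c['cx'])/c['fx'],(uv[:,1]-c['cy'])/c['fy'],np.ones(len(uv))]@Rm(c).T
    s=(zp-c['eye'][2])/d[:,2]; return c['eye']+d*s[:,None]
E
python3 - <<'E'
from h import *
for n in ['top','scene']:
    c=ld(n+'0'); P=cloud(c); hsv=cv2.cvtColor(c['color'],cv2.COLOR_RGB2HSV)
    H,S,V=[hsv[...,i].astype(int) for i in range(3)]
    yel=(H>15)&(H<32)&(S>150)&(V>90)
    def box(m,z,name,roi):
        mm=np.zeros_like(m,np.uint8); x0,y0,x1,y1=roi; mm[y0:y1,x0:x1]=m[y0:y1,x0:x1]
        v,u=np.nonzero(mm)
        W=ray(c,np.c_[u,v],z)[:,:2]
        r=cv2.minAreaRect((W*1000).astype(np.float32)); print(n,name,len(u),'rect',np.round(r[0],1),np.round(r[1],1),round(r[2],2),'mean',np.round(W.mean(0)*1000,1),'medz',np.round(np.median(P[mm>0][:,2]),4))
    roi=(250,215,325,285) if n=='top' else (240,140,325,215)
    pz=P[...,2]
    box(yel&(abs(pz-.137)<.006),.137,'guard',roi)
    red=((H<8)|(H>172))&(S>150)&(V>80)
    box(red,.119,'pad',roi)
    blue=(H>105)&(H<125)&(S>140)&(V>50)
    roi2=(225,190,245,220) if n=='top' else (315,220,350,255)
    box(blue,.085,'paddle',roi2)
    teal=(H>82)&(H<100)&(S>120)
    roi3=(255,200,290,235) if n=='top' else (275,205,310,240)
    box(teal,.048,'dish',roi3)
    dark=(V<60)&(pz>0.01)&(pz<0.03)
    roi4=(205,165,355,295) if n=='top' else (200,150,370,290)
    box(dark,.02,'slab',roi4)
E
```

```text
top guard 776 rect [ 468.2 -100.4] [129.8 139.6] 73.03 mean [466.9 -99.3] medz 0.1373
top pad 172 rect [ 469.7 -100.3] [43.1 41. ] 72.7 mean [ 470.2 -101.3] medz 0.1217
top paddle 76 rect [603.3  76.7] [16.5 62.3] 74.33 mean [602.6  77. ] medz 0.0845
top dish 194 rect [559.7 -66.8] [97.8 54.9] 72.67 mean [568.2 -44.7] medz 0.0488
top slab 5889 rect [522.3 -91.9] [429.2 297. ] 73.23 mean [524.5 -69. ] medz 0.0203
scene guard 877 rect [470.3 -98.4] [131.7 141.2] 73.33 mean [475.1 -97. ] medz 0.1363
scene pad 181 rect [473.3 -98.9] [44.6 48.1] 75.16 mean [473.4 -99.5] medz 0.1202
scene paddle 160 rect [621.4  80.3] [21.1 86.4] 73.84 mean [621.3  79.9] medz 0.0794
scene dish 300 rect [572.1 -43.7] [63.9 57.8] 27.33 mean [572.8 -44.2] medz 0.0474
scene slab 5775 rect [ 520.9 -117.5] [488.9 300.7] 73.38 mean [559.6 -55. ] medz 0.0194
```

Run:
```python
from h import *
g=(np.array([468.2,-100.4])+np.array([470.3,-98.4]))/2
a=np.deg2rad(73.2-90); X=np.array([np.cos(a),np.sin(a)]); Y=np.array([-np.sin(a),np.cos(a)])
O=g+30*X; print('O',O,'X',X,'Y',Y)
S=lambda p:(np.round(np.dot(np.array(p)-O,X),1),np.round(np.dot(np.array(p)-O,Y),1))
W=lambda x,y:np.round(O+x*X+y*Y,1)
print('paddle',S([603,77]),S([621.4,80.3]),'dish',S([568.2,-44.7]),S([572.8,-44.2]))
print('slab c',S([522.3,-91.9]),'expected 25,50 ->',W(25,50)); 
print('face start',W(50,213),'home',W(50,133),'window',W(-30,0),'seat',W(50,0))
for n in ['top','scene']:
    c=ld(n+'0'); 
    px={'top':{'orange1':(188,196,.02),'orange2':(191,265,.02),'spare':(252,188,.038),'vial':(326,243,.065)},'scene':{'spare':(309,259,.038),'vial':(239,195,.065),'o1':(385,267,.02),'o2':(386,202,.02)}}[n]
    for k,(u,v,z) in px.items():
        w=ray(c,(u,v),z)[0]*1000; print(n,k,np.round(w),S(w[:2]))
    P=cloud(c).reshape(-1,3)*1000
    sx=(P[:,:2]-O)@X; sy=(P[:,:2]-O)@Y
    for (x0,x1,y0,y1) in [(-10,110,220,300),(-10,110,300,360),(80,140,130,260),(20,80,80,200)]:
        m=(sx>x0)&(sx<x1)&(sy>y0)&(sy<y1); print(n,(x0,x1,y0,y1),m.sum(),'z max/99/50',np.round(np.percentile(P[m,2],[100,99,50])))
s=bot.read_state(); M=R.from_rotvec(s['tcp_rot']).as_matrix(); print(np.round(M,3))
w=cams.read_camera('wrist'); print(np.round(w['T_tool_cam'],3)); cv2.imwrite('pics/w0.png',w['color'][:,:,::-1])
c=ld('top0'); cv2.imwrite('pics/topz.png',cv2.resize(c['color'][160:300,200:370,::-1],None,fx=4,fy=4,interpolation=2))
c=ld('scene0'); cv2.imwrite('pics/scz.png',cv2.resize(c['color'][140:290,190:390,::-1],None,fx=4,fy=4,interpolation=2))
```

```text
O [ 497.96958493 -108.07095391] X [ 0.9573195 -0.2890318] Y [0.2890318 0.9573195]
paddle (np.float64(47.1), np.float64(207.5)) (np.float64(63.7), np.float64(216.0)) dish (np.float64(48.9), np.float64(81.0)) (np.float64(53.2), np.float64(82.8))
slab c (np.float64(18.6), np.float64(22.5)) expected 25,50 -> [536.4 -67.4]
face start [607.4  81.4] home [584.3   4.8] window [469.2 -99.4] seat [ 545.8 -122.5]
top orange1 [643. 238.  20.] (np.float64(38.5), np.float64(373.5))
top orange2 [410. 220.  20.] (np.float64(-178.7), np.float64(288.6))
top spare [672.  21.  38.] (np.float64(129.3), np.float64(174.3))
top vial [ 491. -227.   65.] (np.float64(27.4), np.float64(-115.7))
top (-10, 110, 220, 300) 776 z max/99/50 [35. 31.  2.]
top (-10, 110, 300, 360) 620 z max/99/50 [24. 21.  0.]
top (80, 140, 130, 260) 655 z max/99/50 [48. 44. 22.]
top (20, 80, 80, 200) 622 z max/99/50 [54. 53. 31.]
scene spare [678.  26.  38.] (np.float64(133.5), np.float64(180.1))
scene vial [ 516. -219.   65.] (np.float64(49.1), np.float64(-100.7))
scene o1 [651. 239.  20.] (np.float64(46.5), np.float64(377.1))
scene o2 [421. 225.  20.] (np.float64(-170.0), np.float64(296.8))
scene (-10, 110, 220, 300) 1031 z max/99/50 [34. 31.  1.]
scene (-10, 110, 300, 360) 761 z max/99/50 [22. 20.  0.]
scene (80, 140, 130, 260) 794 z max/99/50 [67. 42. 22.]
scene (20, 80, 80, 200) 725 z max/99/50 [53. 51. 30.]
[[-0.896  0.445 -0.001]
 [ 0.445  0.896 -0.002]
 [ 0.    -0.002 -1.   ]]
[[ 0.    -0.958 -0.286  0.073]
 [ 1.     0.     0.    -0.   ]
 [-0.    -0.286  0.958 -0.177]
 [ 0.     0.     0.     1.   ]]
```

View pics/topz.png

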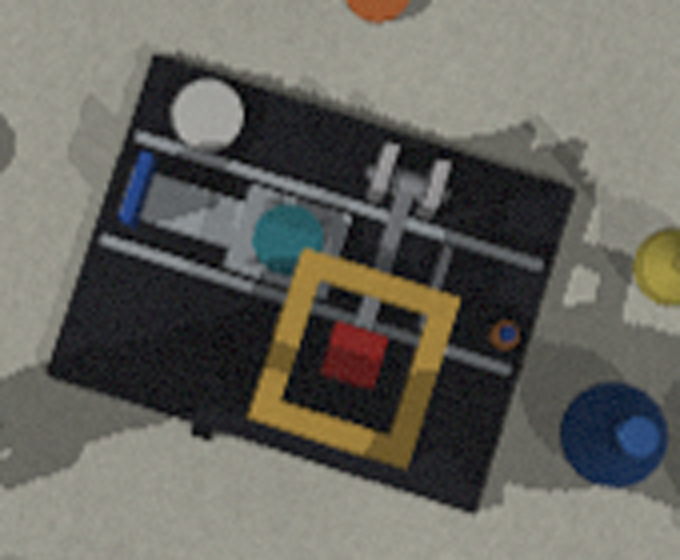

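View pics/scz.png

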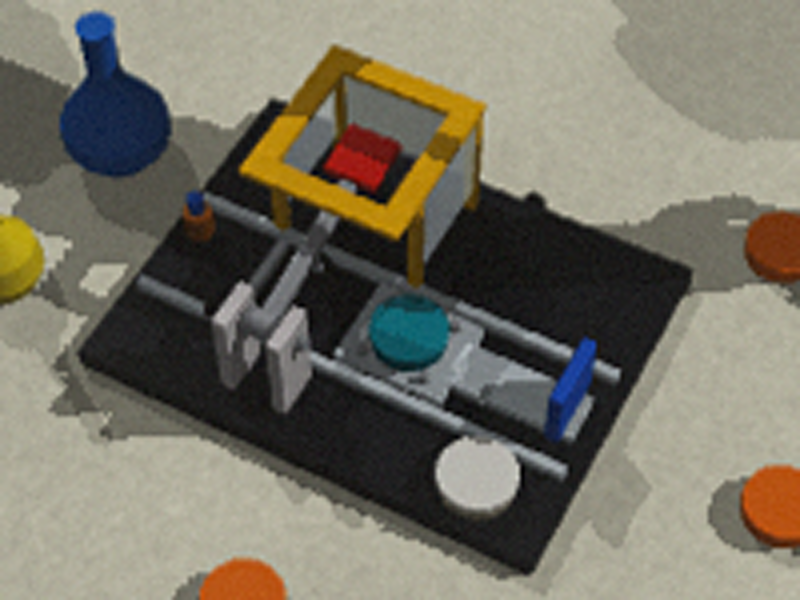

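The views agree on the station pose: origin at about (498,-108) mm and x axis at -16.8°. The paddle's outer face is at station (50,213), the dish is in its nest at y≈82, the spare dish is at (131,177) and the vial at (40,-108). I'll close the jaws and align the tool with the station before travelling.

Call:
apply_moves(targets=[{"wz": -0.8, "jaw": 0}, {"wz": -0.8, "jaw": 0}, {"dx": -0.5, "dy": -0.4, "jaw": 0}, {"dx": -0.9, "dy": -0.7, "jaw": 0}, {"dx": -0.9, "dy": -0.7, "jaw": 0}], newtons=40)

```text
invalid input at $.targets[0]: expected keys dx, dy, dz, wx, wy, wz, jaw
```

Call:
apply_moves(targets=[{"dx": -0.9, "dy": -0.7, "jaw": 0}, {"dx": -0.9, "dy": -0.7, "jaw": 0}, {"dx": -0.9, "dy": -0.7, "jaw": 0}, {"dx": -0.9, "dy": -0.7, "jaw": 0}, {"dx": -0.9, "dy": -0.7, "jaw": 0}])

```text
invalid input at $.targets[0]: expected keys dx, dy, dz, wx, wy, wz, jaw
```

```bash
cat >> h.py <<'E'
O=np.array([497.97,-108.07]); X=np.array([.9573,-.2890]); Y=np.array([.2890,.9573])
def st():
    s=bot.read_state(); p=s['tool_pos']*1000; M=R.from_rotvec(s['tcp_rot']).as_matrix()
    d=p[:2]-O
    print('t',round(s['time'],2),'station',np.round([d@X,d@Y,p[2]],1),'yaw of tool y',round(np.degrees(np.arctan2(M[1,1],M[0,1])),2),'tilt',np.round(M[:,2],3),'F',np.round(s['wrist_force'],2),'w',round(s['width'],3))
E
python3 -c "from h import *; st()"
```

```text
t 0.15 station [-395.5  624.4  195.3] yaw of tool y 63.6 tilt [-0.001 -0.002 -1.   ] F [ 0.58 -1.28  0.73] w 0.996
```

All keys are required in each row.

Call:
apply_moves(targets=[{"dx": 0, "dy": 0, "dz": 0, "wx": 0, "wy": 0, "wz": -0.8, "jaw": 0}, {"dx": 0, "dy": 0, "dz": 0, "wx": 0, "wy": 0, "wz": -0.8, "jaw": 0}, {"dx": -0.5, "dy": -0.4, "dz": 0, "wx": 0, "wy": 0, "wz": 0, "jaw": 0}, {"dx": -0.9, "dy": -0.7, "dz": 0, "wx": 0, "wy": 0, "wz": 0, "jaw": 0}, {"dx": -0.9, "dy": -0.7, "dz": 0, "wx": 0, "wy": 0, "wz": 0, "jaw": 0}], newtons=40)

```text
time: 0.65
tool_pos: [0.3511, 0.5314, 0.1959]
tcp_rot: [0.46, 3.108, -0.002]
wrist_force: [1.0, -0.5, -0.2]
width: 0.143
```

```bash
python3 -c "from h import *; st()"
```

```text
t 0.65 station [-325.4  569.7  195.9] yaw of tool y 73.18 tilt [-0.    -0.001 -1.   ] F [ 0.97 -0.55 -0.16] w 0.143
```

Call:
apply_moves(targets=[{"dx": -0.9, "dy": -0.7, "dz": 0, "wx": 0, "wy": 0, "wz": 0, "jaw": 0}, {"dx": -0.9, "dy": -0.7, "dz": 0, "wx": 0, "wy": 0, "wz": 0, "jaw": 0}, {"dx": -0.9, "dy": -0.7, "dz": 0, "wx": 0, "wy": 0, "wz": 0, "jaw": 0}, {"dx": -0.9, "dy": -0.7, "dz": 0, "wx": 0, "wy": 0, "wz": 0, "jaw": 0}, {"dx": -0.9, "dy": -0.7, "dz": 0, "wx": 0, "wy": 0, "wz": 0, "jaw": 0}])

```text
time: 1.15
tool_pos: [0.4502, 0.3909, 0.1962]
tcp_rot: [0.462, 3.107, -0.001]
wrist_force: [1.0, 0.8, -0.4]
width: -0.0
```

Call:
apply_moves(targets=[{"dx": -0.9, "dy": -0.7, "dz": 0, "wx": 0, "wy": 0, "wz": 0, "jaw": 0}, {"dx": -0.9, "dy": -0.7, "dz": 0, "wx": 0, "wy": 0, "wz": 0, "jaw": 0}, {"dx": -0.9, "dy": -0.7, "dz": 0, "wx": 0, "wy": 0, "wz": 0, "jaw": 0}, {"dx": -0.9, "dy": -0.7, "dz": 0, "wx": 0, "wy": 0, "wz": 0, "jaw": 0}, {"dx": -0.9, "dy": -0.7, "dz": 0, "wx": 0, "wy": 0, "wz": 0, "jaw": 0}])

```text
time: 1.65
tool_pos: [0.5488, 0.2514, 0.1962]
tcp_rot: [-0.462, -3.107, 0.001]
wrist_force: [0.5, -0.0, 0.3]
width: -0.001
```

```bash
python3 -c "from h import *; st()"
```

```text
t 1.65 station [-55.2 358.8 196.2] yaw of tool y 73.08 tilt [-0.    -0.001 -1.   ] F [ 0.53 -0.02  0.3 ] w -0.001
```

Call:
apply_moves(targets=[{"dx": -0.9, "dy": -0.8, "dz": 0, "wx": 0, "wy": 0, "wz": 0, "jaw": 0}, {"dx": -0.9, "dy": -0.8, "dz": 0, "wx": 0, "wy": 0, "wz": 0, "jaw": 0}, {"dx": -0.9, "dy": -0.8, "dz": 0, "wx": 0, "wy": 0, "wz": 0, "jaw": 0}, {"dx": -0.6, "dy": -0.6, "dz": 0.4, "wx": 0, "wy": 0, "wz": 0, "jaw": 0}, {"dx": 0, "dy": 0, "dz": 0.8, "wx": 0, "wy": 0, "wz": 0, "jaw": 0}])

```text
time: 2.15
tool_pos: [0.6204, 0.1349, 0.1625]
tcp_rot: [0.467, 3.101, 0.0]
wrist_force: [-0.2, 0.5, -0.3]
width: 0.001
```

Call:
apply_moves(targets=[{"dx": 0, "dy": 0, "dz": 0.8, "wx": 0, "wy": 0, "wz": 0, "jaw": 0}, {"dx": 0, "dy": 0, "dz": 0.8, "wx": 0, "wy": 0, "wz": 0, "jaw": 0}, {"dx": 0, "dy": 0, "dz": 0.8, "wx": 0, "wy": 0, "wz": 0, "jaw": 0}, {"dx": 0, "dy": 0, "dz": 0.6, "wx": 0, "wy": 0, "wz": 0, "jaw": 0}, {"dx": 0, "dy": 0, "dz": 0.4, "wx": 0, "wy": 0, "wz": 0, "jaw": 0}])

```text
time: 2.65
tool_pos: [0.6155, 0.1378, 0.0563]
tcp_rot: [-0.461, -3.105, 0.002]
wrist_force: [0.3, -0.4, 0.0]
width: 0.008
```

Run:
```python
from h import *
st()
for n in ['scene','top']: snap(n,n+'1')
c=ld('top1'); a=cv2.resize(c['color'][160:300,170:340,::-1],None,fx=3,fy=3,interpolation=2)
c=ld('scene1'); b=cv2.resize(c['color'][140:290,220:420,::-1],None,fx=3,fy=3,interpolation=2)
cv2.imwrite('pics/a1.png',a);cv2.imwrite('pics/b1.png',b);st()
```

```text
t 2.65 station [ 41.4 269.3  56.3] yaw of tool y 73.09 tilt [-0.003 -0.001 -1.   ] F [ 0.29 -0.4   0.  ] w 0.008
t 2.75 station [ 40.9 269.4  56. ] yaw of tool y 73.13 tilt [-0.004 -0.001 -1.   ] F [ 0.01  0.23 -0.67] w 0.003
```

View pics/b1.png

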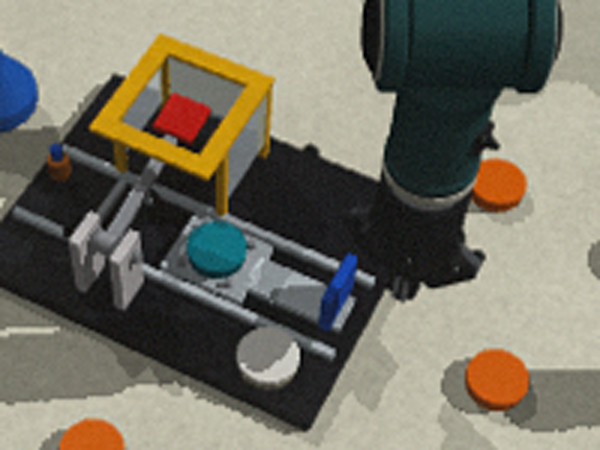

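View pics/a1.png

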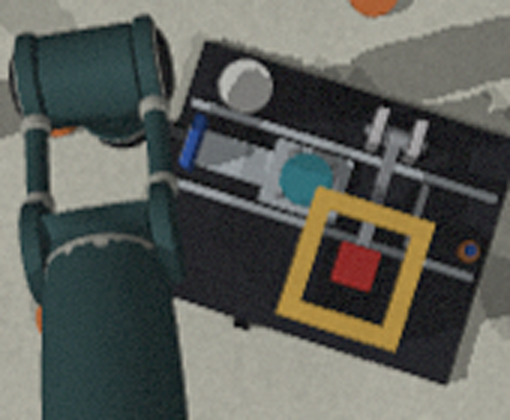

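The tool stands outside the paddle at station (41,269,56), with nothing disturbed. I'll centre it in x and approach gently.

Call:
apply_moves(targets=[{"dx": -0.3, "dy": -0.3, "dz": 0.1, "wx": 0, "wy": 0, "wz": 0, "jaw": 0}, {"dx": 0, "dy": -0.3, "dz": 0, "wx": 0, "wy": 0, "wz": 0, "jaw": 0}, {"dx": 0, "dy": -0.3, "dz": 0, "wx": 0, "wy": 0, "wz": 0, "jaw": 0}, {"dx": 0, "dy": -0.3, "dz": 0, "wx": 0, "wy": 0, "wz": 0, "jaw": 0}, {"dx": 0, "dy": -0.2, "dz": 0, "wx": 0, "wy": 0, "wz": 0, "jaw": 0}])

```text
time: 3.25
tool_pos: [0.6135, 0.0952, 0.056]
tcp_rot: [0.46, 3.107, 0.0]
wrist_force: [-0.6, 0.4, -0.7]
width: 0.003
```

Call:
apply_moves(targets=[{"dx": 0, "dy": -0.2, "dz": 0, "wx": 0, "wy": 0, "wz": 0, "jaw": 0}, {"dx": 0, "dy": -0.2, "dz": 0, "wx": 0, "wy": 0, "wz": 0, "jaw": 0}, {"dx": 0, "dy": -0.2, "dz": 0, "wx": 0, "wy": 0, "wz": 0, "jaw": 0}])

```text
time: 3.55
tool_pos: [0.6083, 0.0787, 0.0555]
tcp_rot: [0.459, 3.108, 0.0]
wrist_force: [0.0, -0.5, 1.1]
width: -0.001
```

Run:
```python
from h import *
st()
c=snap('scene','scene2'); b=cv2.resize(c['color'][140:290,220:420,::-1],None,fx=3,fy=3,interpolation=2)
cv2.imwrite('pics/b2.png',b)
```

```text
t 3.55 station [ 51.6 210.7  55.5] yaw of tool y 73.2 tilt [ 0.  0. -1.] F [ 0.01 -0.48  1.12] w -0.001
```

View pics/b2.png

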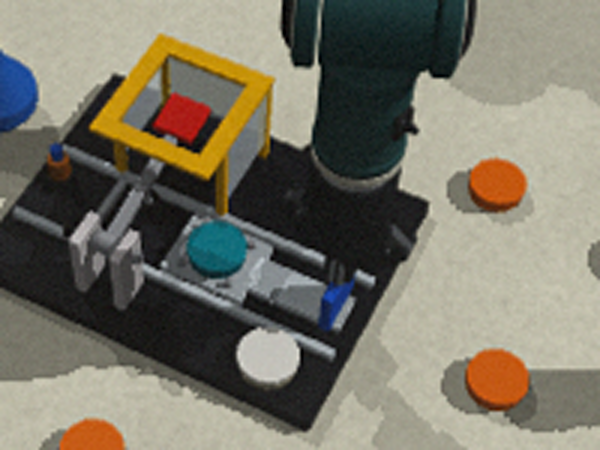

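Run:
```python
from h import *
c=ld('scene2'); b=cv2.resize(c['color'][190:265,290:390,::-1],None,fx=8,fy=8,interpolation=2)
cv2.imwrite('pics/b2z.png',b)
P=cloud(c)
Q=np.dstack([(P[...,:2]*1000-O)@X,(P[...,:2]*1000-O)@Y,P[...,2]*1000])
for v in range(222,246,2):
    print(v,[tuple(Q[v,u].astype(int)) for u in range(322,346,3)])
w=cams.read_camera('wrist'); cv2.imwrite('pics/w2.png',w['color'][:,:,::-1])
```

```text
222 [(np.int64(-8), np.int64(153), np.int64(19)), (np.int64(64), np.int64(189), np.int64(140)), (np.int64(63), np.int64(198), np.int64(144)), (np.int64(62), np.int64(206), np.int64(149)), (np.int64(67), np.int64(216), np.int64(162)), (np.int64(68), np.int64(224), np.int64(168)), (np.int64(47), np.int64(225), np.int64(142)), (np.int64(46), np.int64(234), np.int64(147))]
224 [(np.int64(2), np.int64(158), np.int64(26)), (np.int64(0), np.int64(166), np.int64(30)), (np.int64(63), np.int64(198), np.int64(135)), (np.int64(63), np.int64(207), np.int64(141)), (np.int64(61), np.int64(214), np.int64(144)), (np.int64(66), np.int64(224), np.int64(157)), (np.int64(55), np.int64(229), np.int64(145)), (np.int64(53), np.int64(236), np.int64(148))]
226 [(np.int64(7), np.int64(160), np.int64(24)), (np.int64(6), np.int64(169), np.int64(29)), (np.int64(59), np.int64(197), np.int64(119)), (np.int64(62), np.int64(207), np.int64(130)), (np.int64(63), np.int64(216), np.int64(138)), (np.int64(65), np.int64(225), np.int64(146)), (np.int64(58), np.int64(231), np.int64(141)), (np.int64(66), np.int64(241), np.int
[... 2604 characters left out ...]
186), np.int64(29)), (np.int64(57), np.int64(194), np.int64(30)), (np.int64(74), np.int64(209), np.int64(66)), (np.int64(70), np.int64(216), np.int64(66)), (np.int64(44), np.int64(216), np.int64(29)), (np.int64(35), np.int64(223), np.int64(21)), (np.int64(30), np.int64(230), np.int64(20)), (np.int64(25), np.int64(238), np.int64(18))]
244 [(np.int64(65), np.int64(188), np.int64(26)), (np.int64(62), np.int64(196), np.int64(29)), (np.int64(78), np.int64(211), np.int64(63)), (np.int64(67), np.int64(216), np.int64(50)), (np.int64(50), np.int64(219), np.int64(28)), (np.int64(41), np.int64(225), np.int64(20)), (np.int64(39), np.int64(234), np.int64(24)), (np.int64(31), np.int64(240), np.int64(17))]
```

View pics/b2z.png

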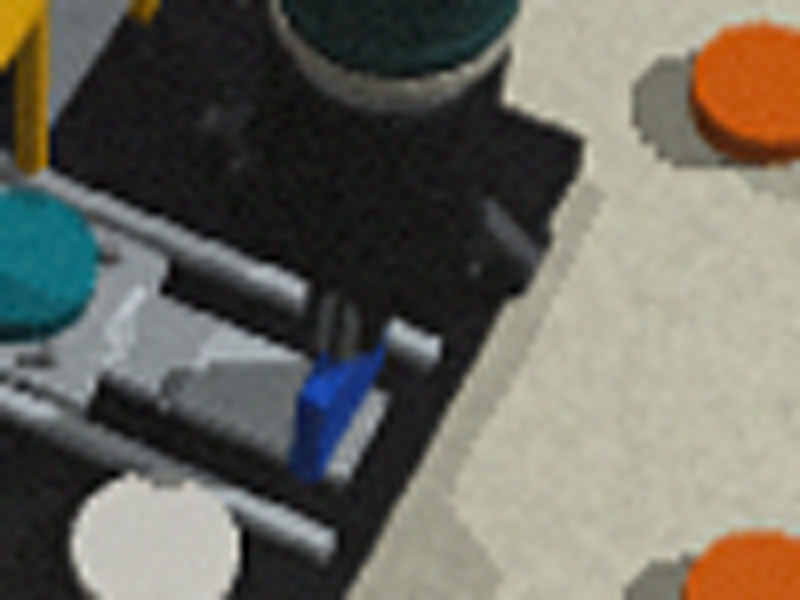

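View pics/w2.png

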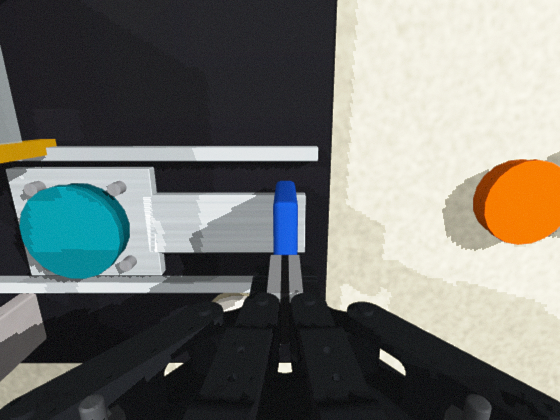

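Run:
```python
from h import *
def proj(c,p):
    q=(np.asarray(p)-c['eye'])@Rm(c); return np.round([q[0]/q[2]*c['fx']+c['cx'],q[1]/q[2]*c['fy']+c['cy']],1)
sw=lambda x,y,z:np.r_[O+x*X+y*Y,z]/1000
for n in ['scene0','scene1','scene2']:
    c=ld(n); hsv=cv2.cvtColor(c['color'],cv2.COLOR_RGB2HSV);H,S,V=[hsv[...,i].astype(int) for i in range(3)]
    b=((H>105)&(H<125)&(S>140)&(V>50)).astype(np.uint8); b[:,:315]=0;b[:,355:]=0;b[:215]=0;b[260:]=0
    v,u=np.nonzero(b); print(n,len(u),u.min(),u.max(),v.min(),v.max())
    P=cloud(c)[b>0]*1000; sy=(P[:,:2]-O)@Y; sx=(P[:,:2]-O)@X; print(np.percentile(sy,[5,50,95]).round(1),np.percentile(sx,[2,98]).round(1),np.percentile(P[:,2],[2,98]).round(1))
c=ld('scene2')
for p in [(51.6,210.7,55.5),(51.6,210.7,85)]+[(x,y,z) for x in(20,80) for y in (201,213) for z in (30,85)]: print(p,proj(c,sw(*p)))
b=c['color'][:,:,::-1].copy()
a=cv2.resize(ld('scene0')['color'][215:260,310:360,::-1],None,fx=8,fy=8,interpolation=0); d=cv2.resize(b[215:260,310:360],None,fx=8,fy=8,interpolation=0)
cv2.imwrite('pics/cmp.png',np.hstack([a,d])[:600,:800])
```

```text
scene0 160 326 338 224 249
[206.3 213.8 216.7] [23.1 80. ] [34.8 87.4]
scene1 158 326 338 224 249
[206.2 213.9 216.7] [22.6 79.1] [36.8 88.1]
scene2 106 326 337 233 249
[206.3 215.  216.8] [28.3 80.1] [34.2 86.9]
(51.6, 210.7, 55.5) [331.7 238.2]
(51.6, 210.7, 85) [332.5 232.6]
(20, 201, 30) [332.6 233.4]
(20, 201, 85) [334.1 223. ]
(20, 213, 30) [336.3 235.1]
(20, 213, 85) [337.9 224.6]
(80, 201, 30) [323.8 249. ]
(80, 201, 85) [325.  238.8]
(80, 213, 30) [327.6 250.7]
(80, 213, 85) [328.9 240.6]
```

View pics/cmp.png

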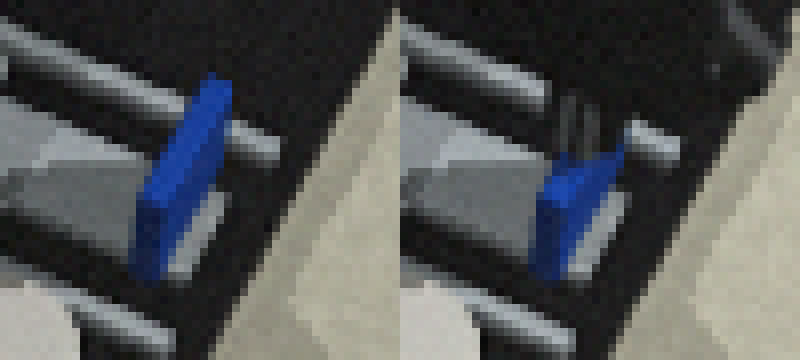

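Run:
```python
from h import *
s=bot.read_state(); w=cams.read_camera('wrist'); np.savez('pics/w3.npz',**w)
T=np.array(w['T_tool_cam']); M=R.from_rotvec(s['tcp_rot']).as_matrix()
h,ww=w['range_z'].shape; u,v=np.meshgrid(np.arange(ww),np.arange(h)); z=w['range_z']
P=np.stack([(u-w['cx'])/w['fx']*z,(v-w['cy'])/w['fy']*z,z],-1)@T[:3,:3].T+T[:3,3]
Wd=(P@M.T+s['tool_pos'])*1000
Q=np.dstack([(Wd[...,:2]-O)@X,(Wd[...,:2]-O)@Y,Wd[...,2]])
for r in range(180,300,6): print(r,[(w['color'][r,c].tolist(),Q[r,c].round().astype(int).tolist()) for c in (264,274,280,285,290,296)][::2], Q[r,270].round(),Q[r,300].round())
cv2.imwrite('pics/w3z.png',cv2.resize(w['color'][150:320,200:370,::-1],None,fx=4,fy=3.5,interpolation=2)); st(); print(s['joint_torque'])
```

```text
180 [([35, 33, 37], [20, 196, 20]), ([28, 35, 66], [21, 207, 20]), ([34, 36, 55], [21, 214, 18])] [ 21. 200.  19.] [ 21. 220.  20.]
186 [([29, 31, 38], [25, 196, 19]), ([14, 60, 150], [18, 207, 49]), ([15, 67, 166], [19, 213, 48])] [ 25. 200.  19.] [ 25. 220.  18.]
192 [([61, 59, 63], [28, 196, 22]), ([21, 59, 154], [18, 208, 64]), ([20, 69, 169], [18, 213, 63])] [ 28. 200.  21.] [ 29. 220.  20.]
198 [([150, 151, 156], [30, 197, 29]), ([18, 65, 158], [18, 208, 77]), ([23, 65, 168], [18, 213, 76])] [ 30. 201.  29.] [ 31. 220.  28.]
204 [([144, 152, 153], [35, 197, 28]), ([32, 101, 231], [19, 208, 84]), ([29, 104, 233], [19, 212, 84])] [ 34. 201.  29.] [ 34. 220.  30.]
210 [([152, 158, 160], [38, 197, 29]), ([27, 90, 217], [22, 208, 84]), ([26, 97, 227], [22, 213, 84])] [ 38. 201.  30.] [ 38. 220.  29.]
216 [([145, 146, 153], [43, 197, 28]), ([29, 93, 218], [25, 208, 85]), ([27, 96, 227], [25, 213, 83])] [ 42. 201.  29.] [ 42. 220.  29.]
222 [([145, 152, 153], [46, 197, 29]), ([29, 96, 221], [28, 208, 84]), ([32, 100, 229], [28, 213, 85])] [ 47. 200.  29.] [ 46. 220.  29.]
228 [([144, 
[... 1154 characters left out ...]
, 115]), ([135, 137, 139], [40, 212, 115])] [ 41. 204. 115.] [ 40. 216. 115.]
282 [([20, 22, 19], [45, 202, 112]), ([109, 112, 111], [41, 208, 119]), ([136, 136, 140], [40, 212, 120])] [ 40. 204. 120.] [ 41. 216. 119.]
288 [([20, 18, 19], [44, 202, 117]), ([107, 107, 105], [40, 208, 124]), ([131, 134, 135], [41, 212, 124])] [ 41. 205. 123.] [ 40. 216. 124.]
294 [([14, 19, 19], [39, 203, 131]), ([100, 105, 105], [41, 208, 127]), ([129, 136, 135], [42, 212, 127])] [ 40. 205. 130.] [ 40. 215. 130.]
t 3.7 station [ 51.6 210.7  55.4] yaw of tool y 73.17 tilt [-0.  0. -1.] F [0.54 0.61 1.04] w -0.001
[-2.33636820e-01 -4.76709652e+01 -3.23302603e+01 -5.45936753e-02
  1.34181854e-02 -6.34920085e-02]
```

View pics/w3z.png

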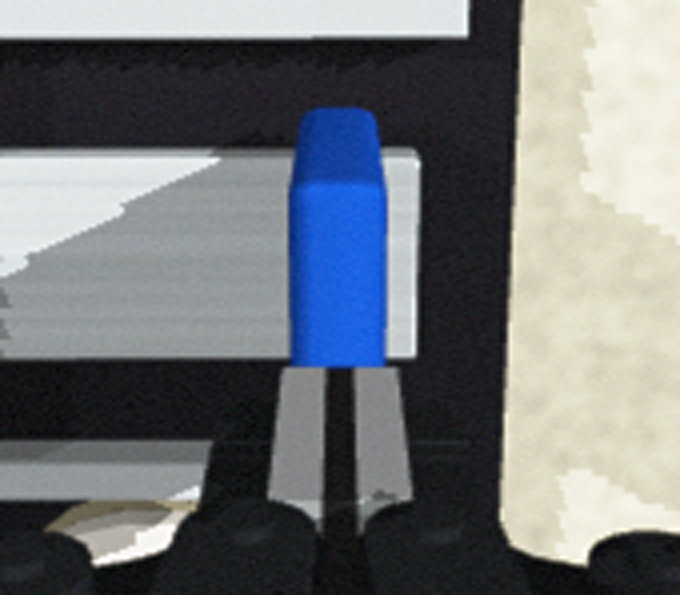

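Run:
```python
from h import *
def proj(c,p):
    q=(np.asarray(p)-c['eye'])@Rm(c); return np.round([q[0]/q[2]*c['fx']+c['cx'],q[1]/q[2]*c['fy']+c['cy']],1)
sw=lambda x,y,z:np.r_[O+x*X+y*Y,z]/1000
c=ld('scene1'); b=c['color'][:,:,::-1].copy()
print('tip',proj(c,sw(41,269.4,56)),'+30',proj(c,sw(41,269.4,86)))
P=cloud(c)*1000;Q=np.dstack([(P[...,:2]-O)@X,(P[...,:2]-O)@Y,P[...,2]])
m=(Q[...,0]>0)&(Q[...,0]<90)&(Q[...,1]>240)&(Q[...,1]<310)&(Q[...,2]>45)&(Q[...,2]<140)
v,u=np.nonzero(m)
for i in np.argsort(Q[m][:,2])[:40:2]: print(u[i],v[i],Q[v[i],u[i]].round())
a=cv2.resize(b[195:260,320:400],None,fx=8,fy=8,interpolation=0)
for z,col in((56,(0,0,255)),(86,(0,255,255))):
    q=proj(c,sw(41,269.4,z)); cv2.circle(a,(int((q[0]-320+.5)*8),int((q[1]-195+.5)*8)),4,col,-1)
cv2.imwrite('pics/tip1.png',a)
```

```text
tip [352.1 243.6] +30 [353.4 237.9]
349 236 [ 46. 258.  95.]
355 239 [ 49. 276.  96.]
351 238 [ 52. 266.  99.]
353 239 [ 53. 272.  99.]
359 236 [ 36. 282.  99.]
354 239 [ 52. 274. 100.]
357 238 [ 46. 281. 102.]
349 235 [ 48. 258. 103.]
356 238 [ 49. 278. 103.]
353 238 [ 53. 271. 104.]
351 237 [ 53. 265. 105.]
352 237 [ 52. 268. 106.]
349 234 [ 48. 257. 107.]
352 236 [ 52. 267. 109.]
354 237 [ 52. 273. 110.]
350 234 [ 49. 260. 111.]
359 235 [ 41. 283. 111.]
353 236 [ 52. 270. 112.]
356 236 [ 49. 277. 113.]
354 236 [ 53. 273. 115.]
```

View pics/tip1.png

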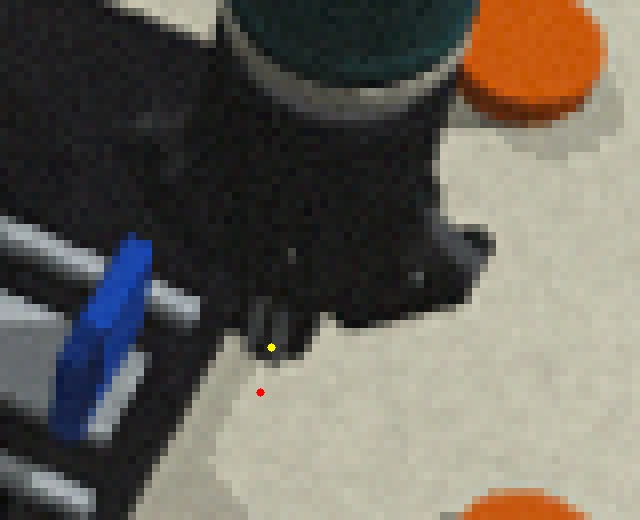

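Run:
```python
from h import *
for n,T in [('scene1',(41,269.4,56)),('scene2',(51.6,210.7,55.5))]:
    c=ld(n); P=cloud(c)*1000;Q=np.dstack([(P[...,:2]-O)@X,(P[...,:2]-O)@Y,P[...,2]])-np.array(T)
    m=(abs(Q[...,0])<130)&(abs(Q[...,1])<110)&(Q[...,2]>34)&(Q[...,2]<250)
    A=Q[m]
    for h in range(34,200,8):
        s=A[(A[:,2]>=h)&(A[:,2]<h+8)]
        if len(s): print(n,h,len(s),'x',np.percentile(s[:,0],[2,98]).round(),'y',np.percentile(s[:,1],[2,98]).round())
w=dict(np.load('pics/w3.npz')); T=w['T_tool_cam']
h,ww=w['range_z'].shape; u,v=np.meshgrid(np.arange(ww),np.arange(h)); z=w['range_z']
P=(np.stack([(u-w['cx'])/w['fx']*z,(v-w['cy'])/w['fy']*z,z],-1)@T[:3,:3].T+T[:3,3])*1000
for r in range(249,262): print(r,w['color'][r,276].tolist(),P[r,276].round(1),P[r,294].round(1))
m=(z<.17)&(abs(P[...,0])<60)&(P[...,2]<-34); A=P[m]
for h in range(-170,-34,8):
    s=A[(A[:,2]>=h)&(A[:,2]<h+8)]
    if len(s): print('w',h,len(s),'x',np.percentile(s[:,0],[1,99]).round(),'y',np.percentile(s[:,1],[1,99]).round())
```

```text
scene1 34 3 x [ 6. 11.] y [-11.   7.]
scene1 42 20 x [-1. 13.] y [-11.  14.]
scene1 50 14 x [ 1. 11.] y [-13.  14.]
scene1 58 18 x [ 4. 13.] y [-10.  13.]
scene1 66 15 x [-8. 12.] y [-10.   6.]
scene1 74 25 x [-6. 15.] y [-30.  26.]
scene1 82 62 x [-8. 15.] y [-33.  31.]
scene1 90 64 x [-8. 15.] y [-39.  40.]
scene1 98 50 x [-7. 18.] y [-45.  45.]
scene1 106 57 x [ 0. 19.] y [-52.  50.]
scene1 114 66 x [ 4. 18.] y [-54.  55.]
scene1 122 127 x [-10.  19.] y [-60.  61.]
scene1 130 70 x [-8. 21.] y [-54.  53.]
scene1 138 42 x [-4. 22.] y [-42.  46.]
scene1 146 23 x [-4. 13.] y [-38.  41.]
scene1 154 5 x [ 3. 11.] y [34. 38.]
scene1 162 27 x [ 2. 39.] y [-28.  38.]
scene1 170 58 x [11. 39.] y [-33.  36.]
scene1 178 59 x [ 3. 39.] y [-27.  38.]
scene1 186 56 x [11. 39.] y [-30.  37.]
scene1 194 70 x [-3. 39.] y [-32.  37.]
scene2 34 7 x [ 5. 11.] y [-8.  9.]
scene2 42 15 x [-1. 12.] y [-13.  13.]
scene2 50 18 x [-1. 11.] y [-13.  14.]
scene2 58 16 x [ 4. 13.] y [-12.  13.]
scene2 66 12 x [ 2. 11.] y [-5. 14.]
scene2 74 22 x [-2. 15.] y [-19.  20.]
scene2 82 64 x [-9. 15.] y [-33.  33.]
sc
[... 1110 characters left out ...]
0.7  -4.2 -41.9] [ 10.6   3.9 -41.7]
259 [136, 137, 141] [ 11.2  -4.2 -44. ] [ 10.6   3.8 -42.8]
260 [140, 139, 138] [ 10.6  -4.2 -43.8] [ 10.9   3.8 -44.4]
261 [135, 135, 138] [ 10.4  -4.2 -44.4] [ 10.8   3.8 -45.2]
w -138 261 x [19. 21.] y [-19.  18.]
w -130 4857 x [10. 20.] y [-59.  56.]
w -122 11866 x [ 4. 18.] y [-60.  58.]
w -114 10015 x [-6. 17.] y [-54.  53.]
w -106 6409 x [-8. 17.] y [-48.  47.]
w -98 5782 x [-9. 13.] y [-41.  41.]
w -90 4203 x [-9. 14.] y [-36.  35.]
w -82 1655 x [-10.  14.] y [-29.  29.]
w -74 821 x [-11.  12.] y [-9.  9.]
w -66 626 x [ 6. 11.] y [-14.  13.]
w -58 577 x [ 6. 11.] y [-14.  13.]
w -50 473 x [ 6. 11.] y [-13.  13.]
w -42 129 x [ 6. 11.] y [-12.  11.]
```

Both cameras show that the real fingertips end about 38.5 mm behind the reported TCP: the tip is at z≈94 when the reported z is 55.5. So the fingers passed harmlessly above the paddle, and the carriage has not moved. From here on I'll use tip z = TCP z + 38.5. The finger half-width is about 14 mm up to 36 mm above the tip, and the knuckles flare above that. I'll back out, go lower and push again.

Call:
apply_moves(targets=[{"dx": 0, "dy": 0.7, "dz": 0, "wx": 0, "wy": 0, "wz": 0, "jaw": 0}, {"dx": 0, "dy": 0.7, "dz": 0, "wx": 0, "wy": 0, "wz": 0, "jaw": 0}, {"dx": 0, "dy": 0, "dz": 0.5, "wx": 0, "wy": 0, "wz": 0, "jaw": 0}, {"dx": 0, "dy": 0, "dz": 0.5, "wx": 0, "wy": 0, "wz": 0, "jaw": 0}, {"dx": 0, "dy": 0, "dz": 0.2, "wx": 0, "wy": 0, "wz": 0, "jaw": 0}])

```text
time: 4.2
tool_pos: [0.6179, 0.1185, 0.0161]
tcp_rot: [-0.458, -3.103, 0.003]
wrist_force: [-0.9, -0.1, -0.6]
width: 0.001
```

Call:
apply_moves(targets=[{"dx": 0, "dy": -0.2, "dz": 0, "wx": 0, "wy": 0, "wz": 0, "jaw": 0}, {"dx": 0, "dy": -0.2, "dz": 0, "wx": 0, "wy": 0, "wz": 0, "jaw": 0}])

```text
time: 4.4
tool_pos: [0.6163, 0.1068, 0.0187]
tcp_rot: [-0.459, -3.106, 0.001]
wrist_force: [-1.2, 0.3, -0.5]
width: 0.006
```

Run:
```python
from h import *
st()
c=snap('scene','scene3'); b=cv2.resize(c['color'][195:265,300:400,::-1],None,fx=8,fy=8,interpolation=0)
cv2.imwrite('pics/b3.png',b)
```

```text
t 4.4 station [ 51.2 239.9  18.7] yaw of tool y 73.18 tilt [-0.001 -0.    -1.   ] F [-1.23  0.33 -0.5 ] w 0.006
```

View pics/b3.png

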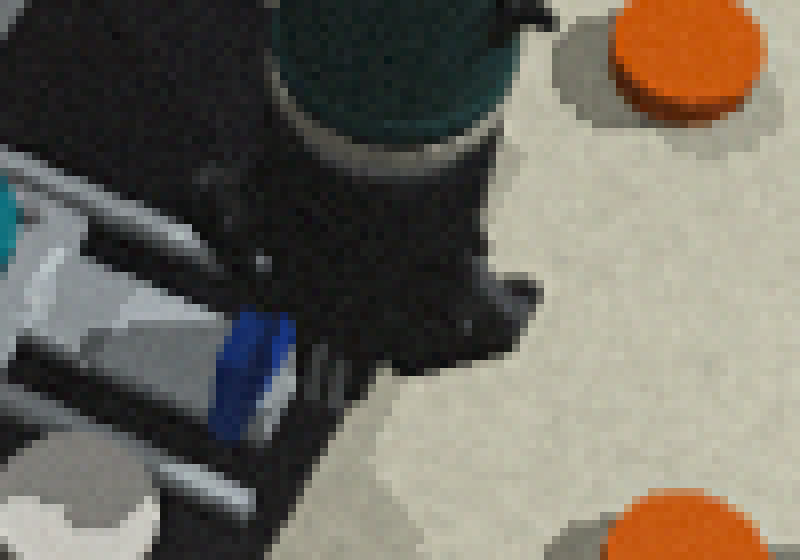

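The fingers are now on the outer side of the paddle at the right height. Pushing gently.

Call:
apply_moves(targets=[{"dx": 0, "dy": -0.2, "dz": 0, "wx": 0, "wy": 0, "wz": 0, "jaw": 0}, {"dx": 0, "dy": -0.2, "dz": 0, "wx": 0, "wy": 0, "wz": 0, "jaw": 0}, {"dx": 0, "dy": -0.2, "dz": 0, "wx": 0, "wy": 0, "wz": 0, "jaw": 0}, {"dx": 0, "dy": -0.2, "dz": 0, "wx": 0, "wy": 0, "wz": 0, "jaw": 0}, {"dx": 0, "dy": -0.2, "dz": 0, "wx": 0, "wy": 0, "wz": 0, "jaw": 0}])

```text
time: 4.95
tool_pos: [0.609, 0.0788, 0.0201]
tcp_rot: [0.459, 3.106, 0.001]
wrist_force: [0.8, 1.6, 2.0]
width: 0.002
```

Run:
```python
from h import *
st()
c=snap('scene','scene4'); b=cv2.resize(c['color'][185:265,270:370,::-1],None,fx=7,fy=7,interpolation=0)
cv2.imwrite('pics/b4.png',b)
```

```text
t 4.95 station [ 52.3 211.   20.1] yaw of tool y 73.2 tilt [ 0.002  0.    -1.   ] F [0.82 1.64 1.95] w 0.002
```

View pics/b4.png

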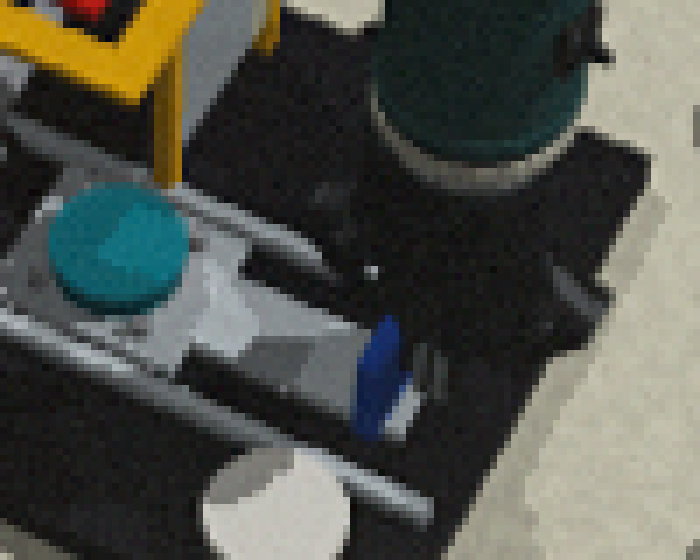

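The paddle moves with the fingers and the force is about 2 N. I'll continue.

Call:
apply_moves(targets=[{"dx": 0, "dy": -0.2, "dz": 0, "wx": 0, "wy": 0, "wz": 0, "jaw": 0}, {"dx": 0, "dy": -0.2, "dz": 0, "wx": 0, "wy": 0, "wz": 0, "jaw": 0}, {"dx": 0, "dy": -0.2, "dz": 0, "wx": 0, "wy": 0, "wz": 0, "jaw": 0}, {"dx": 0, "dy": -0.2, "dz": 0, "wx": 0, "wy": 0, "wz": 0, "jaw": 0}, {"dx": 0, "dy": -0.2, "dz": 0, "wx": 0, "wy": 0, "wz": 0, "jaw": 0}])

```text
time: 5.5
tool_pos: [0.5998, 0.0498, 0.0195]
tcp_rot: [0.459, 3.108, 0.0]
wrist_force: [2.6, 1.3, 2.1]
width: 0.0
```

Call:
apply_moves(targets=[{"dx": 0, "dy": -0.2, "dz": 0, "wx": 0, "wy": 0, "wz": 0, "jaw": 0}, {"dx": 0, "dy": -0.2, "dz": 0, "wx": 0, "wy": 0, "wz": 0, "jaw": 0}, {"dx": 0, "dy": -0.2, "dz": 0, "wx": 0, "wy": 0, "wz": 0, "jaw": 0}, {"dx": 0, "dy": -0.2, "dz": 0, "wx": 0, "wy": 0, "wz": 0, "jaw": 0}])

```text
time: 5.9
tool_pos: [0.5927, 0.0269, 0.0194]
tcp_rot: [0.459, 3.108, 0.0]
wrist_force: [2.8, 2.5, 1.0]
width: -0.001
```

Run:
```python
from h import *
st()
```

```text
t 5.9 station [ 51.7 156.5  19.4] yaw of tool y 73.2 tilt [ 0. -0. -1.] F [2.8  2.48 1.03] w -0.001
```

Call:
apply_moves(targets=[{"dx": 0, "dy": -0.1, "dz": 0, "wx": 0, "wy": 0, "wz": 0, "jaw": 0}, {"dx": 0, "dy": -0.1, "dz": 0, "wx": 0, "wy": 0, "wz": 0, "jaw": 0}, {"dx": 0, "dy": -0.1, "dz": 0, "wx": 0, "wy": 0, "wz": 0, "jaw": 0}])

```text
time: 6.2
tool_pos: [0.5906, 0.0205, 0.0194]
tcp_rot: [0.462, 3.107, 0.006]
wrist_force: [5.1, 15.9, -0.3]
width: -0.004
```

Call:
apply_moves(targets=[{"dx": 0, "dy": -0.05, "dz": 0, "wx": 0, "wy": 0, "wz": 0, "jaw": 0}, {"dx": 0, "dy": -0.05, "dz": 0, "wx": 0, "wy": 0, "wz": 0, "jaw": 0}])

```text
time: 6.4
tool_pos: [0.5907, 0.0207, 0.0194]
tcp_rot: [0.462, 3.105, 0.013]
wrist_force: [5.8, 21.4, -3.0]
width: -0.001
```

```bash
cat > ck.py <<'E'
from h import *
import sys
st()
for n in ['scene','top','wrist']:
    c=snap(n,n+sys.argv[1])
    if n=='wrist': 
        s=bot.read_state(); T=np.array(c['T_tool_cam']);M=R.from_rotvec(s['tcp_rot']).as_matrix()
        c['eye']=s['tool_pos']+M@T[:3,3]; c['rotation']=M@T[:3,:3]
    hsv=cv2.cvtColor(c['color'],cv2.COLOR_RGB2HSV);H,S,V=[hsv[...,i].astype(int) for i in range(3)]
    P=cloud(c)*1000; Q=np.dstack([(P[...,:2]-O)@X,(P[...,:2]-O)@Y,P[...,2]])
    on=(Q[...,0]>-120)&(Q[...,0]<170)&(Q[...,1]>-140)&(Q[...,1]<240)
    for k,m in {'dish top':(H>82)&(H<100)&(S>120)&(abs(Q[...,2]-48)<6)&on,'paddle':(H>105)&(H<125)&(S>140)&(V>50)&(Q[...,2]>30)&(Q[...,2]<92)&on&(Q[...,1]>60),'pad':((H<8)|(H>172))&(S>150)&(V>80)&on&(Q[...,2]>80)}.items():
        A=Q[m]
        if len(A)>5: print(n,k,len(A),'x',np.percentile(A[:,0],[3,50,97]).round(1),'y',np.percentile(A[:,1],[3,50,97]).round(1),'z',np.percentile(A[:,2],[5,50,95]).round(1),'ctr', np.round([(A[:,0].min()+A[:,0].max())/2,(A[:,1].min()+A[:,1].max())/2],1))
c=ld('scene'+sys.argv[1]); cv2.imwrite('pics/z%s.png'%sys.argv[1],cv2.resize(c['color'][140:270,210:370,::-1],None,fx=4.5,fy=4.5,interpolation=2))
E
python3 ck.py 5
```

```text
t 6.4 station [ 51.6 150.1  19.4] yaw of tool y 73.06 tilt [ 0.003  0.008 -1.   ] F [ 5.84 21.39 -2.95] w -0.001
scene dish top 135 x [25.2 53.5 72.6] y [-6.5 12.9 28.9] z [44.  47.6 50.9] ctr [49.   1.7]
scene paddle 84 x [54.8 72.  79.1] y [125.9 133.6 136.7] z [37.3 68.4 85.6] ctr [ 66.  131.1]
scene pad 190 x [-46.1 -26.1  -6.6] y [-18.9   1.9  22. ] z [114.9 120.4 125. ] ctr [-26.3   0.9]
top dish top 60 x [48.7 57.7 71.5] y [-25.6   6.5  24.3] z [43.3 47.4 52.5] ctr [60.2 -0.6]
top paddle 17 x [19.2 24.7 32.8] y [122.8 126.7 133.2] z [54.5 82.5 89.9] ctr [ 26.8 128.2]
top pad 179 x [-48.8 -29.2  -9.7] y [-21.3  -0.8  19. ] z [114.7 121.7 128.7] ctr [-49.4  11.5]
wrist dish top 3983 x [25.3 49.6 73.5] y [ 5.6 18.5 29.3] z [43.5 47.  48.1] ctr [49.6 15.9]
wrist paddle 3848 x [18.2 29.2 49.7] y [124.7 131.1 135.7] z [42.2 83.1 84.8] ctr [ 36.  130.6]
```

View pics/z5.png

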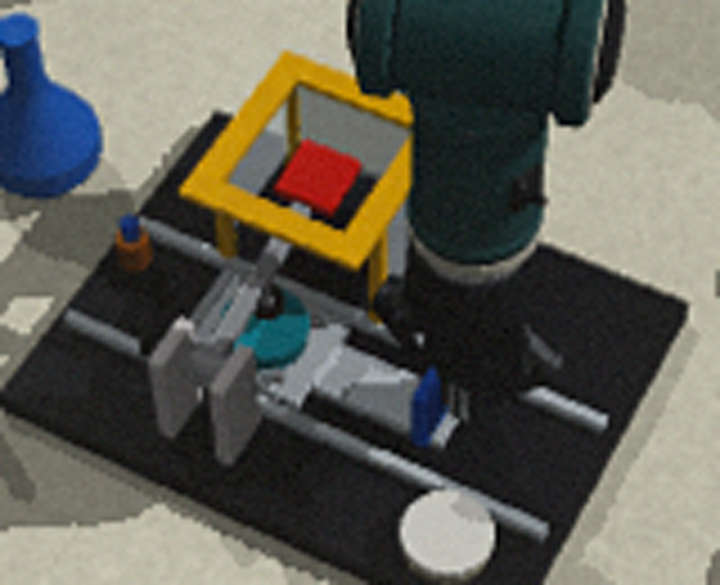

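View pics/wrist5.png

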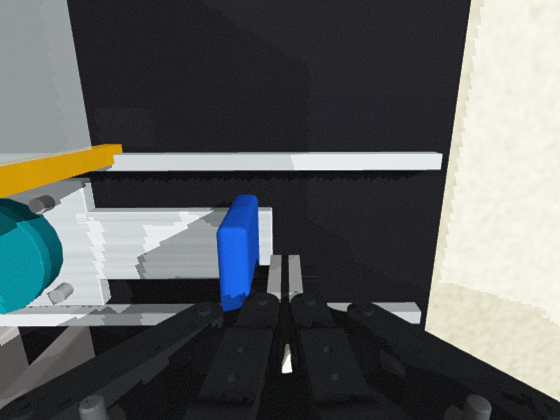

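The carriage is home: the force rose to 21 N on the stop, the paddle face moved 80 mm (216.7 to 136.7), the dish is under the foot, and the lever is still up with the pad at z≈121. I'll back off, rise, and look at the guard from the wrist camera.

Call:
apply_moves(targets=[{"dx": 0, "dy": 0.3, "dz": 0, "wx": 0, "wy": 0, "wz": 0, "jaw": 0}, {"dx": 0, "dy": 0.5, "dz": 0, "wx": 0, "wy": 0, "wz": 0, "jaw": 0}, {"dx": 0, "dy": 0.5, "dz": 0, "wx": 0, "wy": 0, "wz": 0, "jaw": 0}, {"dx": 0, "dy": 0, "dz": -0.6, "wx": 0, "wy": 0, "wz": 0, "jaw": 0}, {"dx": 0, "dy": 0, "dz": -0.9, "wx": 0, "wy": 0, "wz": 0, "jaw": 0}])

```text
time: 7.05
tool_pos: [0.5982, 0.054, 0.0622]
tcp_rot: [-0.456, -3.102, 0.002]
wrist_force: [-1.0, 0.6, 0.1]
width: 0.0
```

Call:
apply_moves(targets=[{"dx": 0, "dy": 0, "dz": -0.9, "wx": 0, "wy": 0, "wz": 0, "jaw": 0}, {"dx": 0, "dy": 0, "dz": -0.9, "wx": 0, "wy": 0, "wz": 0, "jaw": 0}, {"dx": 0, "dy": 0, "dz": -0.9, "wx": 0, "wy": 0, "wz": 0, "jaw": 0}, {"dx": 0.3, "dy": -0.5, "dz": -0.4, "wx": 0, "wy": 0, "wz": 0, "jaw": 0}, {"dx": 0.4, "dy": -0.8, "dz": 0, "wx": 0, "wy": 0, "wz": 0, "jaw": 0}])

```text
time: 7.55
tool_pos: [0.5716, 0.0228, 0.1605]
tcp_rot: [0.455, 3.103, 0.001]
wrist_force: [-0.2, -1.1, -0.9]
width: 0.003
```

```bash
python3 ck.py 6
```

```text
t 7.55 station [ 32.7 146.6 160.5] yaw of tool y 73.31 tilt [ 0.005 -0.    -1.   ] F [-0.2  -1.08 -0.88] w 0.003
scene dish top 139 x [24.2 53.  72.8] y [-7.  13.  28.8] z [42.9 47.1 51. ] ctr [49.6  2.4]
scene paddle 170 x [22.9 55.2 78.7] y [126.2 135.1 137.2] z [37.6 76.3 87.1] ctr [ 49.1 131.2]
scene pad 188 x [-45.6 -25.1  -7. ] y [-18.5   2.3  22.3] z [114.4 120.1 125. ] ctr [-26.5   1.4]
top dish top 59 x [48.3 58.5 71.9] y [-24.8   8.1  24.3] z [43.5 48.2 53. ] ctr [60.2 -0.5]
top paddle 6 x [19.3 20.3 23.7] y [123.9 125.6 129.8] z [46.4 76.6 83.6] ctr [ 21.7 127. ]
top pad 179 x [-48.6 -29.   -9.9] y [-21.4  -1.1  18.8] z [115.2 121.8 127.6] ctr [-29.2  -1.2]
wrist dish top 418 x [20.9 30.3 77.3] y [-20.2  -8.6   1.5] z [45.4 46.6 47.8] ctr [48.9 -6.5]
wrist paddle 1154 x [18.7 40.6 73.4] y [125.5 131.2 136.9] z [48.7 83.3 84.6] ctr [ 48.1 130.9]
wrist pad 5038 x [-48.6 -29.9  -8.1] y [-18.1   4.1  22.8] z [115.3 120.  123.4] ctr [-28.2  61.7]
```

View pics/z6.png

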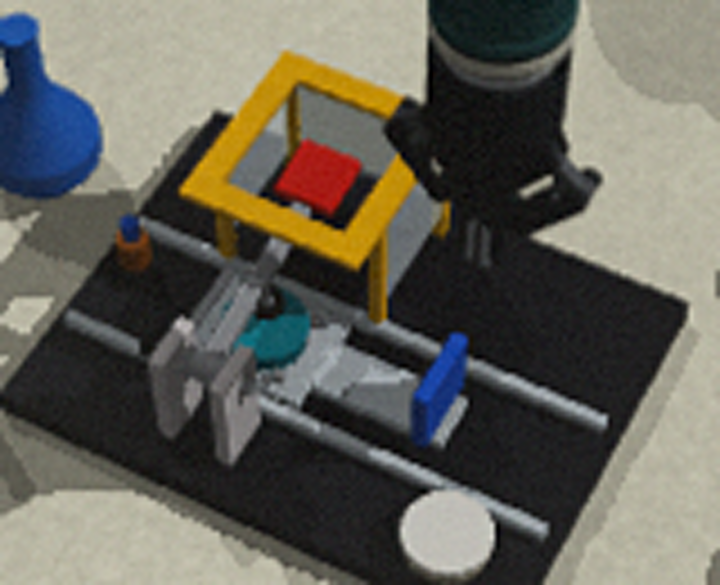

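View pics/wrist6.png

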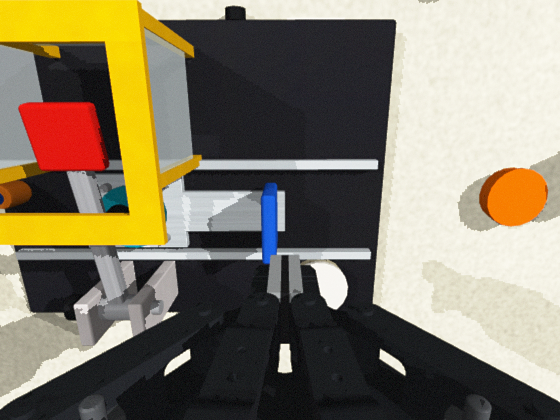

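Call:
apply_moves(targets=[{"dx": 0.4, "dy": -0.9, "dz": 0, "wx": 0, "wy": 0, "wz": 0, "jaw": 0}, {"dx": 0.4, "dy": -0.9, "dz": 0, "wx": 0, "wy": 0, "wz": 0, "jaw": 0}, {"dx": 0.4, "dy": -0.9, "dz": 0, "wx": 0, "wy": 0, "wz": 0, "jaw": 0}, {"dx": 0.4, "dy": -0.9, "dz": 0, "wx": 0, "wy": 0, "wz": 0, "jaw": 0}, {"dx": 0.3, "dy": -0.8, "dz": 0, "wx": 0, "wy": 0, "wz": 0, "jaw": 0}])

```text
time: 8.2
tool_pos: [0.4758, -0.0881, 0.1569]
tcp_rot: [-0.458, -3.107, -0.0]
wrist_force: [0.3, 0.0, -0.2]
width: 0.003
```

Call:
apply_moves(targets=[{"dx": 0, "dy": 0, "dz": 0, "wx": 0, "wy": 0, "wz": 0, "jaw": 0}, {"dx": 0, "dy": 0, "dz": 0, "wx": 0, "wy": 0, "wz": 0, "jaw": 0}])

```text
time: 8.4
tool_pos: [0.4769, -0.0877, 0.1572]
tcp_rot: [0.461, 3.108, 0.001]
wrist_force: [-0.2, 0.9, -0.5]
width: 0.002
```

```bash
python3 ck.py 7
python3 - <<'E'
from h import *
c=ld('wrist7'); s=bot.read_state(); T=c['T_tool_cam'];M=R.from_rotvec(s['tcp_rot']).as_matrix()
c['eye']=s['tool_pos']+M@T[:3,3]; c['rotation']=M@T[:3,:3]
hsv=cv2.cvtColor(c['color'],cv2.COLOR_RGB2HSV);H,S,V=[hsv[...,i].astype(int) for i in range(3)]
P=cloud(c)*1000; Q=np.dstack([(P[...,:2]-O)@X,(P[...,:2]-O)@Y,P[...,2]])
m=(H>15)&(H<32)&(S>150)&(V>70)&(abs(Q[...,2]-137)<4)
A=Q[m]; print('frame z',np.median(A[:,2]))
a=A[abs(A[:,0]+30)<20]
if len(a): 
  l=a[a[:,1]<0][:,1]; r=a[a[:,1]>0][:,1]
  print('y- bar',np.percentile(l,[1,99]).round(1) if len(l) else 0,'y+ bar',np.percentile(r,[1,99]).round(1) if len(r) else 0)
a=A[abs(A[:,1])<35]; l=a[a[:,0]<-30][:,0]; r=a[a[:,0]>-30][:,0]
print('x- bar',np.percentile(l,[1,99]).round(1) if len(l) else 0,'x+ bar',np.percentile(r,[1,99]).round(1) if len(r) else 0)
E
```

```text
t 8.4 station [-26.1  13.4 157.2] yaw of tool y 73.14 tilt [ 0.  0. -1.] F [-0.16  0.94 -0.51] w 0.002
scene dish top 135 x [26.8 53.9 73.8] y [-6.9 14.1 28.4] z [44.2 47.6 51.5] ctr [49.   1.3]
scene paddle 171 x [21.3 54.9 78.7] y [125.7 135.  136.9] z [38.3 73.7 85.8] ctr [ 48.8 130.9]
scene pad 192 x [-45.7 -25.6  -7.1] y [-19.    2.4  21.9] z [114.  119.8 124.9] ctr [-27.3   0.4]
top dish top 21 x [61.9 66.4 71.2] y [-21.9   6.1  19.2] z [42.6 47.7 53.2] ctr [66.6 -1.4]
top paddle 64 x [19.8 47.  74.6] y [123.  127.8 133.5] z [72.6 84.4 89.6] ctr [ 48.3 128.2]
wrist dish top 584 x [23.8 38.7 61.6] y [-28.1 -19.4  19. ] z [45.8 47.1 48.2] ctr [43.8 -2.8]
wrist paddle 2205 x [18.1 42.2 73.6] y [123.4 124.2 133.7] z [37.6 73.5 84.6] ctr [ 47.3 129.1]
wrist pad 3767 x [-50.4 -32.   -9.1] y [-20.3  -0.   20.2] z [116.8 120.7 123.9] ctr [-53.   -0.3]
frame z 136.1780322567967
y- bar [-65.1 -45.1] y+ bar [44.7 64.5]
x- bar [-101.2  -81.9] x+ bar [17.8 31.6]
```

View pics/wrist7.png

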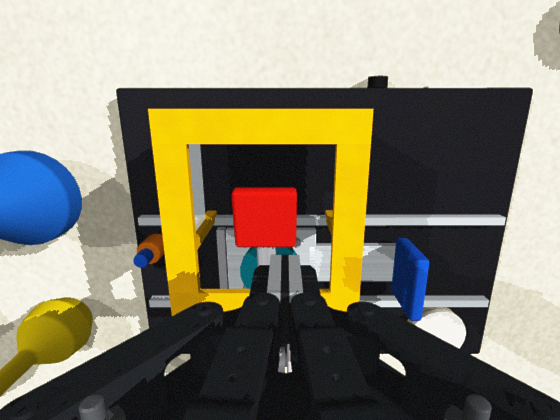

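View pics/z7.png

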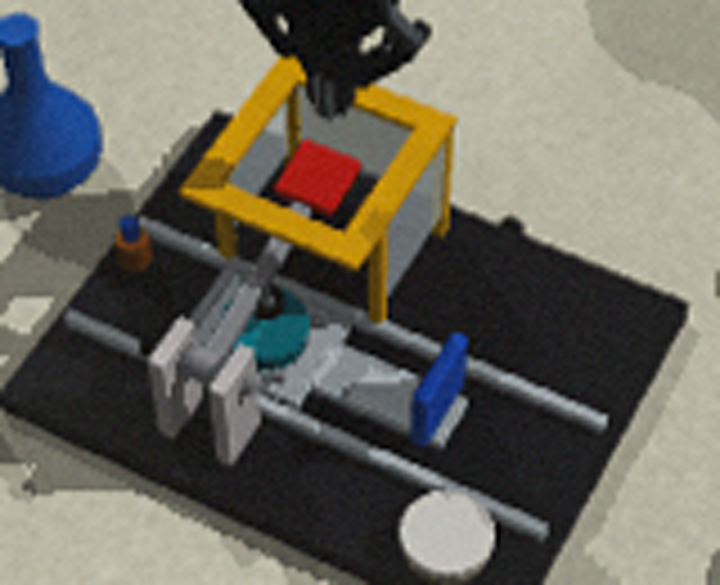

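The wrist view confirms the window: y from -45 to 45, x from -82 to about 19, with the pad centred at (-30,0). I'll centre the tool and descend to the frame level.

Call:
apply_moves(targets=[{"dx": 0.15, "dy": -0.45, "dz": 0, "wx": 0, "wy": 0, "wz": 0, "jaw": 0}, {"dx": 0, "dy": 0, "dz": 0.5, "wx": 0, "wy": 0, "wz": 0, "jaw": 0}, {"dx": 0, "dy": 0, "dz": 0.5, "wx": 0, "wy": 0, "wz": 0, "jaw": 0}, {"dx": 0, "dy": 0, "dz": 0.3, "wx": 0, "wy": 0, "wz": 0, "jaw": 0}, {"dx": 0, "dy": 0, "dz": 0, "wx": 0, "wy": 0, "wz": 0, "jaw": 0}])

```text
time: 9.05
tool_pos: [0.4668, -0.0994, 0.1168]
tcp_rot: [-0.458, -3.105, -0.0]
wrist_force: [-0.6, 0.2, 0.2]
width: 0.002
```

```bash
python3 ck.py 8 | grep -v dish
```

```text
t 9.05 station [-32.4  -0.7 116.8] yaw of tool y 73.21 tilt [-0.003  0.001 -1.   ] F [-0.56  0.19  0.17] w 0.002
scene paddle 170 x [22.2 55.2 79.9] y [125.9 135.5 137.2] z [37.9 75.8 86.6] ctr [ 49.3 131. ]
scene pad 188 x [-45.2 -25.1  -6.4] y [-18.4   2.5  22. ] z [114.1 120.1 123.9] ctr [-27.4   1.3]
top paddle 56 x [20.  48.6 76.4] y [123.3 127.7 133.3] z [76.  85.6 90.4] ctr [ 48.3 128.4]
wrist paddle 3079 x [18.6 39.9 70.7] y [123.3 124.1 133.6] z [37.3 69.3 85.1] ctr [ 47.4 129.2]
wrist pad 4033 x [-50.  -37.3 -16.8] y [-20.8  -0.   20.2] z [117.7 122.  124.6] ctr [-55.5  -0.3]
```

View pics/wrist8.png

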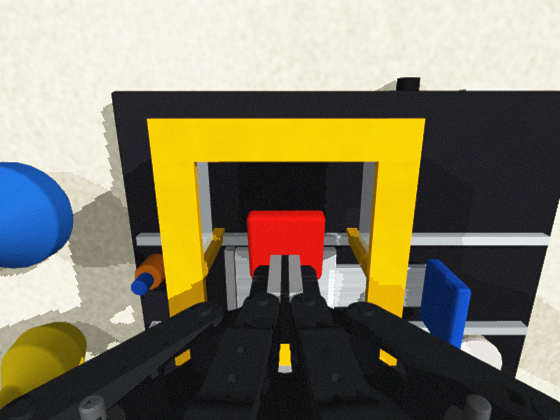

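View pics/z8.png

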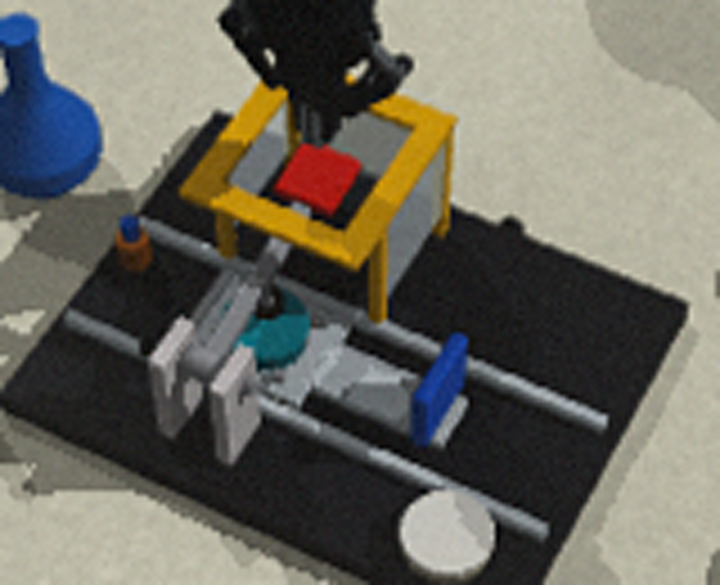

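The tool is centred, with the fingers at columns 270–300 over the pad at columns 248–325. Descending to contact.

Call:
apply_moves(targets=[{"dx": 0, "dy": 0, "dz": 0.3, "wx": 0, "wy": 0, "wz": 0, "jaw": 0}, {"dx": 0, "dy": 0, "dz": 0.3, "wx": 0, "wy": 0, "wz": 0, "jaw": 0}, {"dx": 0, "dy": 0, "dz": 0.3, "wx": 0, "wy": 0, "wz": 0, "jaw": 0}, {"dx": 0, "dy": 0, "dz": 0.2, "wx": 0, "wy": 0, "wz": 0, "jaw": 0}, {"dx": 0, "dy": 0, "dz": 0.1, "wx": 0, "wy": 0, "wz": 0, "jaw": 0}])

```text
time: 9.7
tool_pos: [0.4673, -0.0993, 0.0814]
tcp_rot: [-0.459, -3.106, -0.0]
wrist_force: [-1.9, 0.6, 3.4]
width: -0.002
```

Call:
apply_moves(targets=[{"dx": 0, "dy": 0, "dz": 0.1, "wx": 0, "wy": 0, "wz": 0, "jaw": 0}, {"dx": 0, "dy": 0, "dz": 0.1, "wx": 0, "wy": 0, "wz": 0, "jaw": 0}])

```text
time: 9.9
tool_pos: [0.4684, -0.0996, 0.0764]
tcp_rot: [0.459, 3.108, 0.0]
wrist_force: [-1.7, 0.7, 3.9]
width: 0.002
```

```bash
python3 ck.py 9 | grep -v dish
```

```text
t 9.9 station [-30.8  -0.4  76.4] yaw of tool y 73.2 tilt [ 0. -0. -1.] F [-1.74  0.7   3.86] w 0.002
scene paddle 168 x [23.  56.2 78.6] y [126.3 134.9 137.2] z [37.3 74.9 87. ] ctr [ 49.8 131.4]
scene pad 103 x [-47.9 -20.2  -8.5] y [-18.8   9.6  21.5] z [104.9 109.3 112.9] ctr [-28.9   1. ]
top paddle 60 x [19.9 48.2 74.7] y [123.3 128.4 133.6] z [77.1 84.4 89.2] ctr [ 47.8 128.2]
wrist paddle 3528 x [18.2 31.3 57.4] y [123.1 124.1 133.5] z [36.  65.7 84.5] ctr [ 42.7 129. ]
wrist pad 4153 x [-52.3 -43.8 -19.7] y [-21.1   0.3  20.2] z [105.5 110.1 111.7] ctr [-57.9  -0.3]
```

View pics/z9.png

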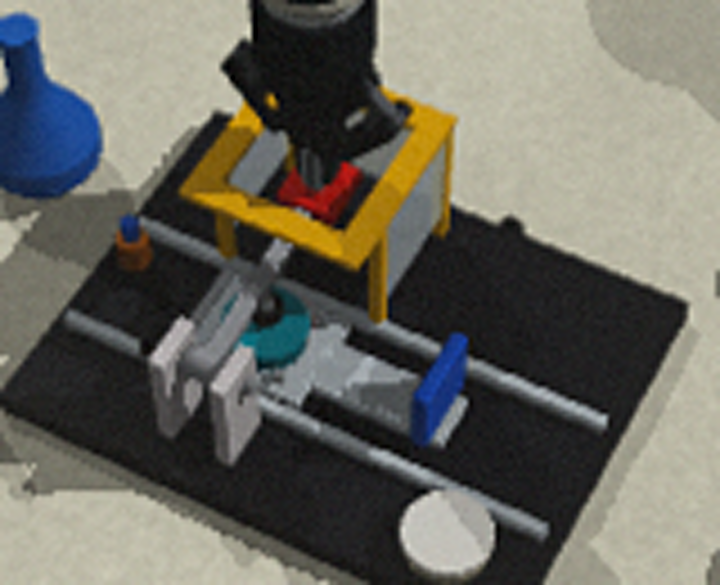

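The press is 4 N and the pad is moving down. Continuing slowly towards the stop.

Call:
apply_moves(targets=[{"dx": 0, "dy": 0, "dz": 0.1, "wx": 0, "wy": 0, "wz": 0, "jaw": 0}, {"dx": 0, "dy": 0, "dz": 0.1, "wx": 0, "wy": 0, "wz": 0, "jaw": 0}, {"dx": 0, "dy": 0, "dz": 0.1, "wx": 0, "wy": 0, "wz": 0, "jaw": 0}, {"dx": 0, "dy": 0, "dz": 0.1, "wx": 0, "wy": 0, "wz": 0, "jaw": 0}])

```text
time: 10.45
tool_pos: [0.468, -0.0995, 0.0641]
tcp_rot: [-0.459, -3.107, -0.0]
wrist_force: [-2.0, -0.0, 2.6]
width: -0.001
```

Call:
apply_moves(targets=[{"dx": 0, "dy": 0, "dz": 0.1, "wx": 0, "wy": 0, "wz": 0, "jaw": 0}])

```text
time: 10.55
tool_pos: [0.468, -0.0995, 0.061]
tcp_rot: [-0.459, -3.107, -0.0]
wrist_force: [-1.9, 0.9, 3.2]
width: -0.0
```

Call:
apply_moves(targets=[{"dx": 0, "dy": 0, "dz": 0.1, "wx": 0, "wy": 0, "wz": 0, "jaw": 0}])

```text
time: 10.65
tool_pos: [0.468, -0.0995, 0.06]
tcp_rot: [-0.459, -3.106, -0.0]
wrist_force: [-13.9, 4.6, 34.6]
width: 0.004
```

```bash
python3 ck.py 10 | grep -v dish
```

```text
t 10.65 station [-31.1  -0.5  60. ] yaw of tool y 73.2 tilt [-0.002  0.    -1.   ] F [-13.87   4.56  34.57] w 0.004
scene paddle 170 x [23.1 55.5 78.5] y [126.4 135.  137. ] z [37.9 75.6 86.6] ctr [ 49.5 131.1]
scene pad 64 x [-48.2 -24.3 -11.7] y [-17.5  12.7  22.2] z [91.1 94.7 97.8] ctr [-30.    2.3]
top paddle 63 x [19.9 47.4 76. ] y [123.3 128.1 133.3] z [77.8 85.  90.2] ctr [ 48.3 128.4]
wrist paddle 2898 x [17.9 26.3 45.8] y [123.1 124.4 133.6] z [47.1 69.6 84.3] ctr [ 35.5 129. ]
wrist pad 4340 x [-53.7 -44.6 -20.8] y [-21.    0.1  20.3] z [89.3 93.9 95. ] ctr [-58.6  -0.4]
```

View pics/wrist10.png

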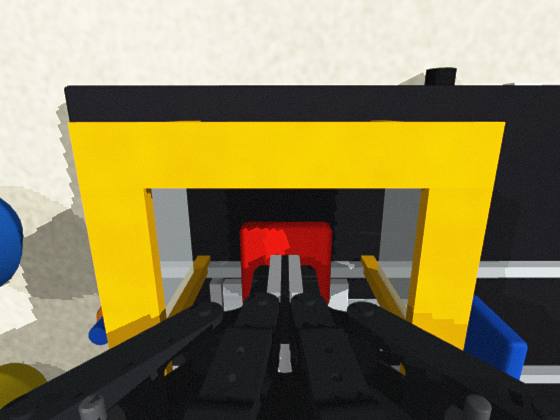

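The pad is at z≈95 and the force jumped to 35 N, so the lever is on its stop. I'll ease off a little, hold briefly, then come straight up.

Call:
apply_moves(targets=[{"dx": 0, "dy": 0, "dz": -0.05, "wx": 0, "wy": 0, "wz": 0, "jaw": 0}, {"dx": 0, "dy": 0, "dz": 0, "wx": 0, "wy": 0, "wz": 0, "jaw": 0}, {"dx": 0, "dy": 0, "dz": 0, "wx": 0, "wy": 0, "wz": 0, "jaw": 0}, {"dx": 0, "dy": 0, "dz": -0.15, "wx": 0, "wy": 0, "wz": 0, "jaw": 0}, {"dx": 0, "dy": 0, "dz": -0.2, "wx": 0, "wy": 0, "wz": 0, "jaw": 0}])

```text
time: 11.3
tool_pos: [0.468, -0.0995, 0.0699]
tcp_rot: [-0.459, -3.107, -0.0]
wrist_force: [-1.0, 0.5, -0.1]
width: -0.0
```

```bash
python3 ck.py 11
```

```text
t 11.3 station [-31.1  -0.5  69.9] yaw of tool y 73.2 tilt [-0.001  0.    -1.   ] F [-0.96  0.46 -0.11] w -0.0
scene dish top 124 x [24.7 52.  74. ] y [-24.8  14.4  28.5] z [44.6 47.6 51.3] ctr [47.9  1.5]
scene paddle 169 x [22.8 55.8 78.9] y [126.2 135.1 136.9] z [37.8 74.2 86.9] ctr [ 51.3 131.3]
scene pad 86 x [-50.  -26.  -11.7] y [-17.2   7.7  21. ] z [91.7 94.5 97.5] ctr [-31.2   1.2]
top dish top 56 x [48.5 60.  71.1] y [-25.6   7.6  24.5] z [43.6 48.5 52.2] ctr [60.4 -0.7]
top paddle 63 x [19.7 46.5 75.7] y [123.1 127.7 133.5] z [75.9 84.8 89.4] ctr [ 48.8 128.2]
wrist paddle 3444 x [17.6 29.7 54.3] y [123.1 124.1 133.3] z [38.9 66.4 84. ] ctr [ 40.5 128.8]
wrist pad 4551 x [-53.9 -42.4 -18.4] y [-20.9  -0.1  20.2] z [90.6 93.9 95. ] ctr [-57.   -0.4]
```

The pad stays at z≈94–95 with the tool clear of it. Coming straight up out of the window.

Call:
apply_moves(targets=[{"dx": 0, "dy": 0, "dz": -0.4, "wx": 0, "wy": 0, "wz": 0, "jaw": 0}, {"dx": 0, "dy": 0, "dz": -0.6, "wx": 0, "wy": 0, "wz": 0, "jaw": 0}, {"dx": 0, "dy": 0, "dz": -0.7, "wx": 0, "wy": 0, "wz": 0, "jaw": 0}, {"dx": 0, "dy": 0, "dz": -0.7, "wx": 0, "wy": 0, "wz": 0, "jaw": 0}, {"dx": 0, "dy": 0, "dz": -0.7, "wx": 0, "wy": 0, "wz": 0, "jaw": 0}])

```text
time: 11.95
tool_pos: [0.4682, -0.0996, 0.1648]
tcp_rot: [0.459, 3.108, -0.0]
wrist_force: [-0.2, 0.1, 0.7]
width: -0.002
```

Call:
apply_moves(targets=[{"dx": 0, "dy": 0, "dz": -0.6, "wx": 0, "wy": 0, "wz": 0, "jaw": 0}, {"dx": 0, "dy": 0, "dz": -0.3, "wx": 0, "wy": 0, "wz": 0, "jaw": 0}, {"dx": 0, "dy": 0, "dz": 0, "wx": 0, "wy": 0, "wz": 0, "jaw": 0}, {"dx": 0, "dy": 0, "dz": 0, "wx": 0, "wy": 0, "wz": 0, "jaw": 0}])

```text
time: 12.35
tool_pos: [0.4679, -0.0995, 0.1899]
tcp_rot: [-0.459, -3.107, -0.0]
wrist_force: [0.3, -0.6, -0.3]
width: -0.001
```

```bash
python3 ck.py 12
```

```text
t 12.35 station [-31.3  -0.5 189.9] yaw of tool y 73.2 tilt [-0.001  0.    -1.   ] F [ 0.29 -0.55 -0.32] w -0.001
scene dish top 124 x [22.2 51.  71.7] y [-24.9  14.4  28.4] z [44.  47.3 51.4] ctr [46.9  0.8]
scene paddle 170 x [22.  55.6 78.7] y [125.9 134.8 136.9] z [37.6 74.7 86.5] ctr [ 49.9 130.8]
scene pad 147 x [-50.8 -30.3 -12.1] y [-19.3   1.4  20.2] z [91.7 94.4 97.3] ctr [-31.6   1. ]
top dish top 27 x [59.2 64.7 71.2] y [-22.5   8.   18.7] z [43.8 48.4 52. ] ctr [65.2 -0.7]
top paddle 63 x [19.7 48.5 76.3] y [123.3 128.3 133.7] z [76.1 84.3 89.2] ctr [ 48.7 128.3]
wrist dish top 700 x [21.2 34.6 48.5] y [-26.9   8.1  27.1] z [45.5 47.  48.2] ctr [35.6 -0.2]
wrist paddle 1826 x [18.1 42.6 73.7] y [123.3 124.2 133.8] z [37.7 73.1 84.6] ctr [ 47.4 129. ]
wrist pad 2497 x [-53.5 -34.  -12.4] y [-20.5  -0.4  19.8] z [92.6 94.3 95.5] ctr [-57.4  -0.3]
```

View pics/z12.png

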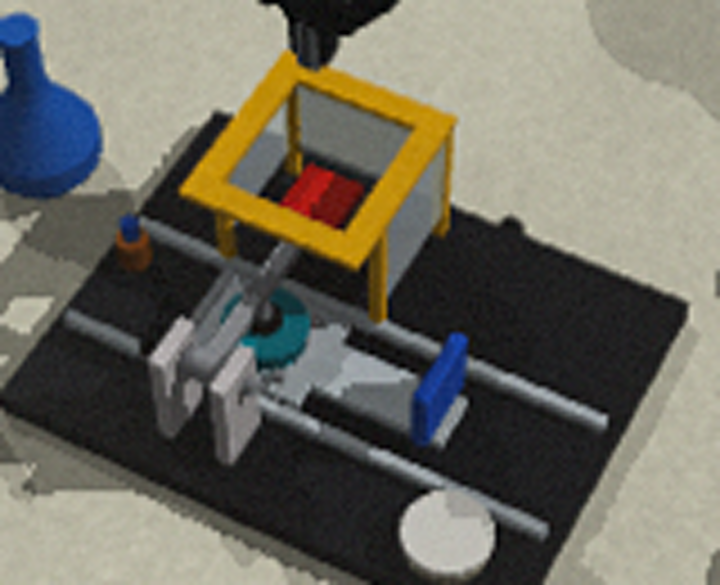

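View pics/scene12.png

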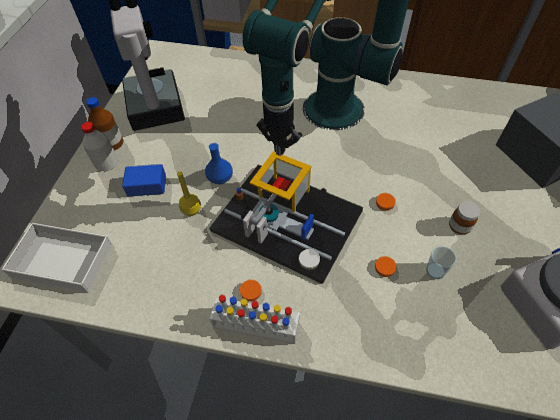

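The carriage is home, the lever is down with the foot on the dish, the bystanders are where they were, and the robot is clear. Handing in.

```bash
python3 -c "from h import *; print(job.finish_job())"
```

```text
the job is handed in; nothing more can be done
None
```

I pushed the carriage home, pressed the lever down through the guard window so the dish is clamped, came straight back up, and handed the job in. The job took about 12.4 s of the 43 s; no verdict is reported.

**Last checks:**
- **Carriage:** the paddle face moved 80 mm, with about 2–4 N while sliding and 21 N on the end stop. It stayed there when I backed off.
- **Lever:** the pad top is at 94–95 mm above the bench (95 mm is fully down). It took about 4 N to press and rose to 35 N on the stop, and the pad did not move when I left it.
- **Dish:** its lid reads about 47–48 mm above the bench, so it is flat in the nest. It sits under the foot, but most of it is hidden. Centre estimates from the partial views range from x 36 to 65 mm against the expected 50, so they do not confirm the 9 mm limit on their own.
- **Guard and bystanders:** I saw no sign of guard contact in the forces or images. The bystanders in the scene view look unmoved by eye, but I did not measure them. The tool ended clear, with the fingertips about 90 mm above the frame.

**Disagreement with the description:** the shut fingers end about 35–38 mm behind the reported TCP, not at it. My first push therefore passed harmlessly above the paddle. I measured the real tip in the scene and wrist images, corrected the heights, and pushed again.

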